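# Tap the extractor bearing cup home square

### The job

Lift the white-nosed drift straight out of its wooden block and, holding it in line with the bore, tap the brass bearing cup down by its rim a little at a time, going round from side to side, until its flange sits flat on the grey housing all round; then prove it is home by pressing the uphill side of the rim firmly, with about 20 N, and after that the downhill side the same way. Keep the cup square (never leaning more than about 5 degrees), never push it with more than 80 N, touch the cup with nothing but the drift, and leave everything else on the table where it is. Finish by putting the drift back in its block.

Things in the scene. Friction and masses are not known exactly. Their poses are not given: they have to be found in the camera images.
- housing: Grey round bearing housing, 110 mm across, fixed on a cradle with its flat face sloping 35 degrees, looking up and to its -x side. Origin: centre of the bore mouth in the face, 110 mm above the table. z: bore axis, pointing out (35 degrees from vertical); x up the slope; y level. A fixed 18 mm steel spindle in the bore ends 4 mm beyond the face. The cradle is nowhere above 150 mm.
- cup: Brass bearing cup started in the bore, 8 to 12 mm proud, leaning up to 3 degrees in any direction; captive, it can only slide and lean. Flange: flat ring 70 mm outside, 34 mm inside diameter, 7 mm thick; the middle of the ring is 26 mm from the axis. Origin: centre of the flange's underside; z out of the bore, square to the flange. Home: origin on the housing's origin, z axes in line.
- cup_rim (a point): Centre of the flange's upper (outer) face, 7 mm above the cup's origin, axes as the cup's; push on this face. The flange meeting the housing face is a hard stop. Tight fit: a push at one side of the rim takes about 5 N to start and 10 N at 20 mm/s, more when faster; that side sinks, the opposite side rises a little, and the cup stays where it is left.
- drift_centre (a point): Drift (hand punch), 118 mm long, 90 g, loose, upright in its block. Site: on its axis, 59 mm above the nose tip; z from nose to head. Head: square beech grip 26 x 26 mm, 48 mm high, from 11 to 59 mm above the point, flats along the point's x and y; only the head stands out of the block. Below it a white round shank, 20 mm in diameter, 70 mm long with its half-ball nose.
- block_hole0 (a point): Mouth of the drift's hole, in the middle of the top of a fixed dark wooden block 75 x 75 x 75 mm; z up, x and y along the block's sides. The hole goes right through, 22 mm in diameter, for the 20 mm shank. With the drift in place the underside of its head rests on the block's top, so that the drift's point is 11 mm below this point.
- cone: Bystander: green plastic swarm trap entrance, a cone 90 mm across the flange, 75 mm high; origin under its centre.
- hinge: Bystander: open brass hinge lying flat, 50 x 44 x 8 mm; origin under its centre.
- hive_tool: Bystander: matte black hive tool lying flat, 245 x 50 x 22 mm, long axis x; origin under the middle of its bar.
- mallet: Bystander: stubby wooden mallet standing on its head's end, head 60 mm across and 90 mm high at the +x end, handle level along -x, 165 mm long in all; origin under the middle.
- jar: Bystander: amber glass jar with a steel lid, 68 mm across, 85 mm high; origin under its centre.
Mind the look-alikes: they are no part of the job. Of the things that look like the part that bears drift_centre, the middle-sized one is meant.

How it is judged:
On the way, in this order (a step that is already met when the one before it is completed fails the run):
1. the drift is lifted out of its block (z of drift_centre in the frame of block_hole0 above 0.062 m), for 0.1 s.
2. the cup is home and the drift presses the uphill side of its rim (z of cup in the frame of housing below 0.0015 m and angle between the z axis of cup and the z axis of housing, either way round below 0.03 rad and contact force between drift and cup above 12 N and x of drift_centre in the frame of housing above 0.012 m), for 0.04 s.
3. the cup is home and the drift presses the downhill side of its rim (z of cup in the frame of housing below 0.0015 m and angle between the z axis of cup and the z axis of housing, either way round below 0.03 rad and contact force between drift and cup above 12 N and x of drift_centre in the frame of housing below -0.012 m), for 0.04 s.
At the end, for the whole second after the job is handed in: The cup's flange sits on the housing face (centre within 1.5 mm, lean under 1.7 degrees) and the drift stands released and at rest in its block, its head down on the block's top (within 4 mm) and its axis within 5 mm of the hole's (z of cup in the frame of housing below 0.0015 m and angle between the z axis of cup and the z axis of housing, either way round below 0.03 rad and horizontal distance between drift_centre and block_hole0 below 0.005 m and angle between drift_centre's own z axis and vertical below 0.1 rad and z of drift_centre in the frame of block_hole0 below -0.007 m and linear speed of drift below 0.02 m/s); the robot touches nothing.
It fails at once if the cup cocks: it leans more than 7 degrees from the bore axis (angle between the z axis of cup and the z axis of housing, either way round above 0.122 rad).
It fails at once if the drift presses the cup more than 15 degrees out of line with the bore (contact force between drift and cup above 2 N and angle between the z axis of drift_centre and the z axis of housing, either way round above 0.262 rad).
It fails at once if the drift presses or strikes the cup with more than 80 N (contact force between drift and cup above 80 N).
It fails at once if the gripper or arm touches the cup (contact force between any of the fingers, the arm and cup above 1 N).
It fails at once if a bystander is moved more than 30 mm (distance of any of cone, hinge, hive_tool, mallet, jar from where it was at the start of the episode above 0.03 m).
It also fails if it takes over 72 s, if anything falls off the work surface, if the arm or the gripper's body presses on something with over 40 N, if the wrist force passes 120 N, or if a joint passes its speed limit or range.

### The arm

A 6-joint arm with a two-finger parallel gripper is mounted at the origin on the work surface. World frame = base frame: x ahead of the robot, y to its left, z up, the work surface at z = 0. Lengths are in m, angles in rad, forces in N, time in s.
With the tool pointing down it reaches from about 0.275 to 0.875 m from the base axis. Payload 12.5 kg.
Tool frame: the origin (TCP) lies midway between the tips of the shut fingers; the grasp point (between the pads) lies env.tcp_to_grasp behind it (env.tcp_to_grasp is the distance from the TCP to the grasp point, in m); z points along the fingers, y is the direction in which the jaws open and shut (so a half turn about z gives the same grasp; the last joint's range is limited). The gripper opens to 85 mm and grips with 20 to 120 N. Pads are 22 mm wide; open, the fingers measure 114 mm over their backs; the gripper's body (76 mm by 85 mm) begins 54 mm behind the grasp point. The pads swing forward as they close: fully open they stand 13 mm farther back than shut.
Start: joints at [-1.295, 0.351, 1.652, -0, 1.139, -0.085], TCP at [0.194, -0.515, 0.231] pointing down, gripper open.
Joint ranges: [-2.75, 2.75], [-0.79, 2.1], [0.01, 2.65], [-1.57, 4.71], [0.07, 3.14], [-2.87, 2.87]. Speed limits (rad/s): [2.22, 2.22, 2.79, 3.14, 3.14, 3.14].

### API

Orientations are given as a rotation vector (axis times angle).
In Python, from cell import env, vision, close_job gives the robot as it stands.
- The arm moves only by the tool arm_command, never from a script. Its argument "increments" is a list that holds one entry, the list of rows, each a list of 4 numbers: the shift along the tool's x, y, z in m, then the turn about the tool's z in rad. A call has 1 to 20 rows; each row shifts and turns the commanded pose from where the row before left it, along the tool's axes as they then stand; what a row does not reach is not made up. A row lasts 1/12 s, in which the tool goes at most 41.7 mm and 7.16 degrees, less where a joint would pass 70% of its speed; a pose out of reach is approached as far as the arm can. A call is refused whole if a number of a shift passes 0.0417 or a number of a turn 0.125, either way. A call with a gripper value outside its range is refused whole. "grip" is the opening, from -1 (shut) to 1 (fully open), so that 0 is half open, set as the call begins (left out, the last holds). The fingers move at their own pace and stop on an object; the grip force is fixed at half the most. Time passes only in rows, so rows that do not move let the fingers close. It gives the time, the measured TCP pose, the force and the opening at its end, in the units of the state.
- env.read_state(): the state, without advancing time (a new reading comes with each control period).
- vision.read_camera(name): name is "scene" or "top"; returns (picture, depth): 400x640x3 uint8, blue, green, red; 400x640 float32, m along the optical axis (not along the pixel's ray), 0 where there is no reading.
- vision.calibration(name): a dict with "mtx" (3x3 intrinsics, pixels), "dist_coeffs" ([k1, k2, p1, p2, k3] as OpenCV has them; the pictures are not rectified), "origin" and "attitude" of the camera in the world. Camera axes: x right, y down, z forward; pixel columns grow to the right and rows downward; lengths in m; the calibration is good to about 2 mm. A picture is of the moment at which its call begins. calibration takes no time and is no camera call.
- close_job(): hands the job in, once; it reports no verdict.
The state is a dict: "time_s": time; "q": joint angles; "qd": joint speeds; "joint_torque": joint torques, N m; "eef_pos": TCP position; "ee_rot": TCP orientation; "force": force on the tool from outside, world axes, zero at the start; "ft_torque": the same for the moment, N m; "opening": opening from 0.0 (shut) to 1.0 (fully open).
Only numpy, scipy, OpenCV 4.12 (cv2) and the standard library are available. Lean on these libraries where they do the work, as an engineer would, in place of code of your own. Each camera call takes 0.05 s, during which the arm holds its last target.

## Working session

There is one attempt and no reset: what is moved stays moved. The work goes in short steps, Python scripts to look and compute and a tool call to move; the robot and the scene stay as the last step left them, time stands still between calls to the robot, and variables do not carry over. Pictures are saved under pics/ and viewed, and the job is handed in when it is done.

Besides the shell and the picture viewer there is one more tool, called after ">>>" by a JSON object that holds its "method" and its "body". arm_command: Moves the arm, as the interface text tells. Its arguments: {"type":"object","properties":{"increments":{"type":"array","items":{"type":"array","items":{"type":"array","items":{"type":"number"}}}},"grip":{"type":"number"}},"required":["increments"]}

```bash
ls; mkdir -p pics; python3 - <<'E'
from cell import env, vision
import cv2,numpy as np
print(env.read_state(), env.tcp_to_grasp)
for n in ("scene","top"):
    p,d=vision.read_camera(n); cv2.imwrite(f"pics/{n}0.png",p); np.save(f"pics/{n}0.npy",d)
    print(n,vision.calibration(n))
E
```

```text
pics
{'time_s': 0.0, 'q': array([-1.29459501e+00,  3.51195112e-01,  1.65244114e+00, -2.60858252e-05,
        1.13909665e+00, -8.45929370e-02]), 'qd': array([ 0.00053813,  0.00083891,  0.00084844,  0.00104666,  0.00049591,
       -0.00118494]), 'joint_torque': array([-4.26222750e-04, -5.06096435e+01, -2.91404808e+01, -1.52979651e-04,
        4.60455747e-03, -1.86378870e-06]), 'eef_pos': array([ 0.19408892, -0.5142552 ,  0.23077446]), 'ee_rot': array([-3.08949505e+00, -5.63479042e-01,  2.08294139e-04]), 'force': array([-0.89426015, -0.14500484, -0.73221914]), 'ft_torque': array([-0.02622865, -0.03491663,  0.00225626]), 'opening': 1.001547237958764} 0.0187
scene {'mtx': array([[412.35692013,   0.        , 322.71709238],
       [  0.        , 412.35692013, 198.14481528],
       [  0.        ,   0.        ,   1.        ]]), 'dist_coeffs': array([-0.07191125,  0.        ,  0.        ,  0.        ,  0.        ]), 'origin': array([ 1.24179443, -0.46262372,  0.83588868]), 'attitude': array([-2.07472044, -1.08830164,  0.5020358 ])}
top {'mtx': array([[505.71936634,   0.        , 328.26569374],
       [  0.        , 505.71936634, 194.96427641],
       [  0.        ,   0.        ,   1.        ]]), 'dist_coeffs': array([-0.06985094,  0.        ,  0.        ,  0.        ,  0.        ]), 'origin': array([ 0.32226513, -0.01553625,  1.43109263]), 'attitude': array([-2.11701094,  2.14913857, -0.17531353])}
```

View pics/scene0.png

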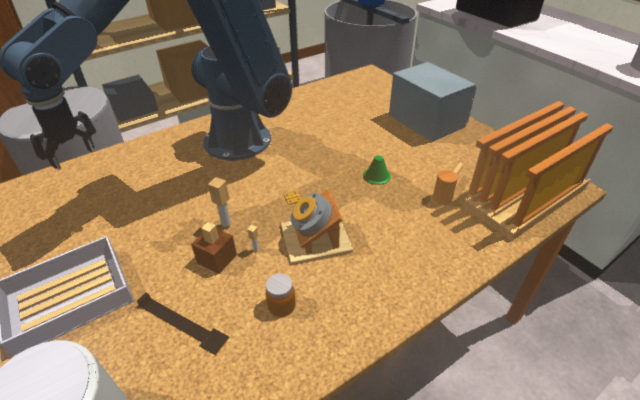

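View pics/top0.png

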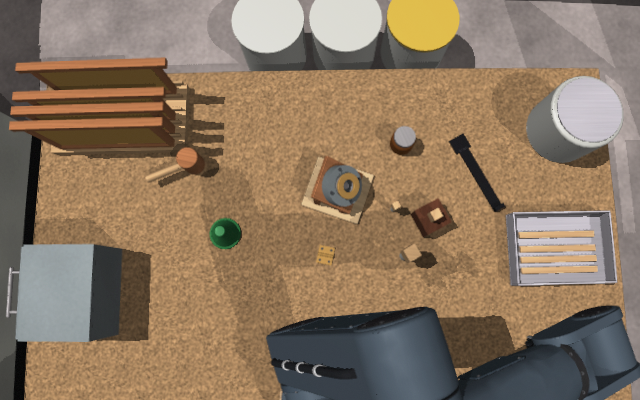

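Three drifts are in view: a large one standing free (scene 221,205; top 412,254), a small one standing free (scene 253,238; top 397,206), and one in the dark block (scene 211,240; top 436,214). The one in the block should be the middle-sized one. I'll check it in an enlarged crop.

```bash
cat > h.py <<'E'
import cv2,numpy as np
from scipy.spatial.transform import Rotation as R
from cell import env, vision
def cloud(n,d):
    c=vision.calibration(n); h,w=d.shape
    u,v=np.meshgrid(np.arange(w),np.arange(h))
    p=cv2.undistortPoints(np.stack([u,v],-1).reshape(-1,1,2).astype(float),c["mtx"],c["dist_coeffs"]).reshape(h,w,2)
    P=np.dstack([p*d[...,None],d])
    return P@R.from_rotvec(c["attitude"]).as_matrix().T+c["origin"]
def ray(n,uv):
    c=vision.calibration(n)
    p=cv2.undistortPoints(np.array(uv,float).reshape(-1,1,2),c["mtx"],c["dist_coeffs"]).reshape(-1,2)
    D=np.c_[p,np.ones(len(p))]@R.from_rotvec(c["attitude"]).as_matrix().T
    return c["origin"],D
def onz(n,uv,z):
    o,D=ray(n,uv); return o+D*((z-o[2])/D[:,2])[:,None]
def proj(n,P):
    c=vision.calibration(n); Rm=R.from_rotvec(c["attitude"]).as_matrix()
    return cv2.projectPoints((np.atleast_2d(P)-c["origin"])@Rm,np.zeros(3),np.zeros(3),c["mtx"],c["dist_coeffs"])[0].reshape(-1,2)
E
python3 - <<'E'
from h import *
s=cv2.imread("pics/scene0.png");t=cv2.imread("pics/top0.png")
a=cv2.resize(s[160:280,180:360],None,fx=4,fy=4,interpolation=cv2.INTER_CUBIC);cv2.imwrite("pics/sc.png",a)
b=cv2.resize(t[145:275,295:465],None,fx=4.5,fy=4.5,interpolation=cv2.INTER_CUBIC);cv2.imwrite("pics/tc.png",b)
Ct=cloud("top",np.load("pics/top0.npy"));Cs=cloud("scene",np.load("pics/scene0.npy"))
for n,(u,v) in dict(drift=(436,214),big=(411,253),small=(396,206),block=(425,220),tab=(380,270),cup=(347,176),spin=(348,186),face=(330,180)).items(): print(n,Ct[v,u].round(4))
for n,(u,v) in dict(drift=(211,230),big=(218,185),small=(252,230),block=(225,245)).items(): print(n,Cs[v,u].round(4))
E
```

```text
drift [ 0.4869 -0.2929  0.1293]
big [ 0.3853 -0.2179  0.1649]
small [ 0.5163 -0.1957  0.0822]
block [ 0.4781 -0.2741  0.0735]
tab [ 3.475e-01 -1.553e-01  3.000e-04]
cup [ 0.5904 -0.0634  0.133 ]
spin [ 0.5685 -0.0664  0.1071]
face [ 0.5796 -0.0187  0.1372]
drift [ 0.5059 -0.294   0.1199]
big [ 0.4087 -0.2247  0.164 ]
small [ 0.5311 -0.1992  0.086 ]
block [ 0.5221 -0.2734  0.0677]
```

View pics/sc.png

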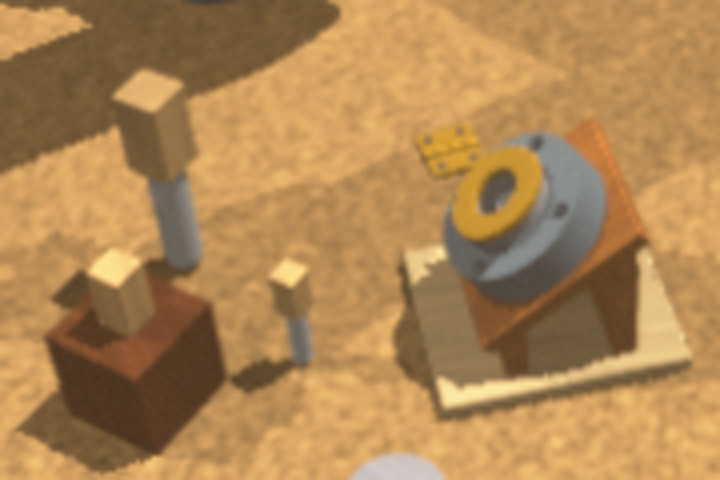

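View pics/tc.png

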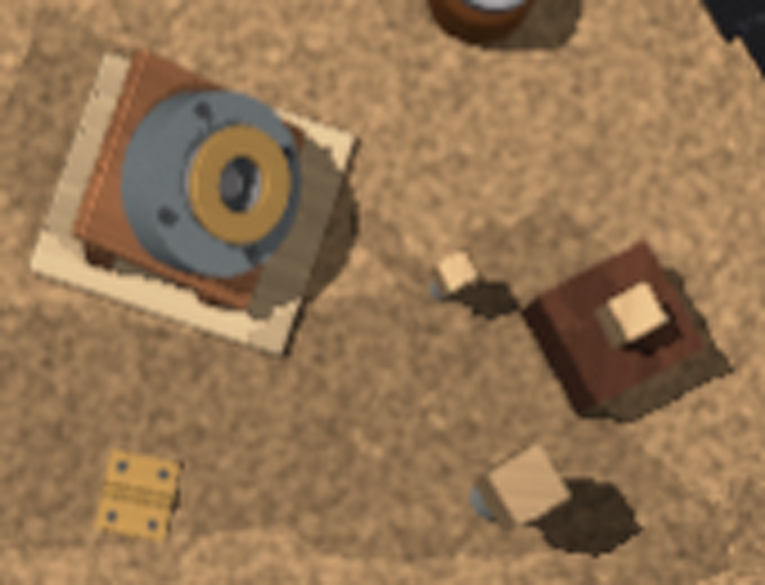

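The crops confirm it. The drift in the block (scene crop 120,290; top crop 637,310) is between the big one (head 532,485) and the small one (455,272), and only its head stands out of the block. Next I'll measure the block, the drift head, the housing and the cup.

```bash
cat > meas.py <<'E'
from h import *
def masks(p):
    hsv=cv2.cvtColor(p,cv2.COLOR_BGR2HSV); return hsv
def plane(P,it=300,th=.0025):
    rng=np.random.default_rng(0);best=None
    for _ in range(it):
        a=P[rng.choice(len(P),3,False)];n=np.cross(a[1]-a[0],a[2]-a[0]);l=np.linalg.norm(n)
        if l<1e-7: continue
        n/=l;k=abs((P-a[0])@n)<th
        if best is None or k.sum()>best.sum(): best=k
    c=P[best].mean(0);n=np.linalg.svd(P[best]-c)[2][2];n*=np.sign(n[2])
    return c,n,best
E
python3 - <<'E'
from meas import *
for cam,box in (("top",(150,225,300,375)),("scene",(185,250,275,350))):
    p=cv2.imread(f"pics/{cam}0.png");C=cloud(cam,np.load(f"pics/{cam}0.npy"))
    hsv=masks(p); r=np.zeros(p.shape[:2],bool); r[box[0]:box[1],box[2]:box[3]]=1
    H,S,V=[hsv[...,i].astype(int) for i in range(3)]
    br=r&(H>=17)&(H<=28)&(S>130)&(C[...,2]>.09)
    gr=r&(H>85)&(H<125)&(S>25)&(C[...,2]>.07)
    for nm,m in(("cup",br),("face",gr)):
        P=C[m]; 
        c,n,k=plane(P); print(cam,nm,m.sum(),k.sum(),"c",c.round(4),"n",n.round(4),"tilt",np.degrees(np.arccos(n[2])).round(2),"az",np.degrees(np.arctan2(n[1],n[0])).round(2),"rms",((P[k]-c)@n).std().round(5))
        (cv2.imwrite(f"pics/m_{cam}_{nm}.png",m.astype(np.uint8)*255))
# block top, drift top
p=cv2.imread("pics/top0.png");C=cloud("top",np.load("pics/top0.npy"))
z=C[...,2];r=np.zeros(z.shape,bool);r[195:245,405:460]=1
for nm,lo,hi in(("head",.112,.14),("block",.066,.084)):
    m=(r&(z>lo)&(z<hi)).astype(np.uint8);cs=max(cv2.findContours(m,0,2)[0],key=cv2.contourArea)
    rc=cv2.minAreaRect(cs);zz=np.median(z[m>0]);print(nm,m.sum(),rc,zz,onz("top",[rc[0]],.123 if nm=="head" else .075))
    print(onz("top",cv2.boxPoints(rc),.123 if nm=="head" else .075).round(4))
E
```

```text
top cup 325 242 c [ 0.5657 -0.0653  0.125 ] n [-0.2022 -0.5634  0.8011] tilt 36.77 az -109.74 rms 0.00128Traceback (most recent call last):
  File "<stdin>", line 10, in <module>
  File "meas.py", line 7, in plane
    a=P[rng.choice(len(P),3,False)];n=np.cross(a[1]-a[0],a[2]-a[0]);l=np.linalg.norm(n)
        ~~~~~~~~~~^^^^^^^^^^^^^^^^
  File "numpy/random/_generator.pyx", line 864, in numpy.random._generator.Generator.choice
ValueError: a must be a positive integer unless no samples are taken
```

```bash
python3 - <<'E'
from meas import *
for cam,pts in (("top",[(328,178),(330,190),(340,203),(348,186)]),("scene",[(300,225),(320,215),(325,205),(303,208)])):
    p=cv2.imread(f"pics/{cam}0.png");hsv=masks(p);C=cloud(cam,np.load(f"pics/{cam}0.npy"))
    for u,v in pts: print(cam,u,v,hsv[v,u],C[v,u].round(3))
E
```

```text
top 328 178 [ 98  18 115] [ 0.585 -0.014  0.136]
top 330 190 [ 98  18 111] [ 0.555 -0.018  0.129]
top 340 203 [ 98  18 115] [ 0.522 -0.044  0.111]
top 348 186 [ 0  6 92] [ 0.569 -0.066  0.107]
scene 300 225 [14 37 90] [ 0.591 -0.092  0.093]
scene 320 215 [ 70   6 137] [ 0.618 -0.048  0.125]
scene 325 205 [ 66   9 141] [ 0.602 -0.022  0.133]
scene 303 208 [13 53 92] [ 0.551 -0.057  0.103]
```

```bash
cat > m1.py <<'E'
from meas import *
def run(tag):
  for cam,box in (("top",(155,220,305,372)),("scene",(190,240,285,338))):
    p=cv2.imread(f"pics/{cam}{tag}.png");C=cloud(cam,np.load(f"pics/{cam}{tag}.npy"))
    hsv=masks(p); r=np.zeros(p.shape[:2],bool); r[box[0]:box[1],box[2]:box[3]]=1
    H,S,V=[hsv[...,i].astype(int) for i in range(3)]
    br=r&(H>=17)&(H<=28)&(S>130)&(C[...,2]>.09)
    gr=r&(S<60)&(C[...,2]>.07)
    for nm,m in(("cup",br),("face",gr)):
        P=C[m]; 
        c,n,k=plane(P); print(cam,nm,m.sum(),k.sum(),"c",c.round(4),"n",n.round(4),"tilt",np.degrees(np.arccos(n[2])).round(2),"az",np.degrees(np.arctan2(n[1],n[0])).round(2),"rms",((P[k]-c)@n).std().round(5))
        if nm=="cup":
            cs=max(cv2.findContours(m.astype(np.uint8),0,2)[0],key=cv2.contourArea);e=cv2.fitEllipse(cv2.convexHull(cs));print("ellipse",e)
            o,D=ray(cam,[e[0]]);print("center on plane",o+D*(((c-o)@n)/(D@n))[:,None])
E
python3 - <<'E'
from m1 import *
run("0")
p=cv2.imread("pics/top0.png");C=cloud("top",np.load("pics/top0.npy"))
z=C[...,2];r=np.zeros(z.shape,bool);r[195:245,405:460]=1
for nm,lo,hi,h in(("head",.112,.14,.123),("block",.066,.084,.075)):
    m=(r&(z>lo)&(z<hi)).astype(np.uint8);cs=max(cv2.findContours(m,0,2)[0],key=cv2.contourArea)
    rc=cv2.minAreaRect(cs);print(nm,m.sum(),rc,np.median(z[m>0]),onz("top",[rc[0]],h))
    b=onz("top",cv2.boxPoints(rc),h);print(b.round(4))
    for i in range(4): e=b[(i+1)%4]-b[i];print(np.linalg.norm(e).round(4),np.degrees(np.arctan2(e[1],e[0])).round(1))
E
```

```text
top cup 325 242 c [ 0.5657 -0.0653  0.125 ] n [-0.2022 -0.5634  0.8011] tilt 36.77 az -109.74 rms 0.00128
ellipse ((347.83453369140625, 185.4485321044922), (21.45658302307129, 25.155601501464844), 6.3404107093811035)
center on plane [[ 0.56664432 -0.06532689  0.12517048]]
top face 921 438 c [ 0.5706 -0.0493  0.1159] n [-0.1893 -0.5474  0.8152] tilt 35.4 az -109.08 rms 0.00132
scene cup 313 271 c [ 0.5716 -0.0679  0.1237] n [-0.209  -0.5457  0.8115] tilt 35.76 az -110.96 rms 0.00115
ellipse ((303.65570068359375, 207.95265197753906), (17.819490432739258, 26.590139389038086), 40.70317077636719)
center on plane [[ 0.57202764 -0.06756356  0.12405685]]
scene face 802 445 c [ 0.5919 -0.0595  0.1132] n [-0.2004 -0.5393  0.8179] tilt 35.13 az -110.38 rms 0.00119
head 104 ((435.4461669921875, 213.53076171875), (9.798744201660156, 10.666986465454102), 60.2551155090332) 0.12205012007579752 [[ 0.48894982 -0.29286884  0.123     ]]
[[ 0.4935 -0.2745  0.123 ]
 [ 0.5071 -0.2996  0.123 ]
 [ 0.4844 -0.3112  0.123 ]
 [ 0.4709 -0.2862  0.123 ]]
0.0285 -61.5
0.0255 -152.8
0.0284 118.4
0.0254 27.4
block 627 ((432.2459411621094, 215.57569885253906), (27.96929168701172, 28.073265075683594), 62.10273361206055) 0.07479028547688271 [[ 0.4896325  -0.29406521  0.075     ]]
[[ 0.5063 -0.2433  0.075 ]
 [ 0.5413 -0.3126  0.075 ]
 [ 0.473  -0.3448  0.075 ]
 [ 0.4386 -0.2758  0.075 ]]
0.0777 -63.2
0.0755 -154.7
0.0771 116.5
0.0751 25.7
```

```bash
python3 - <<'E'
from m1 import *
p=cv2.imread("pics/scene0.png");C=cloud("scene",np.load("pics/scene0.npy"));z=C[...,2]
r=np.zeros(z.shape,bool);r[215:275,190:240]=1
m=(r&(z>.1165)&(z<.135)).astype(np.uint8);cs=max(cv2.findContours(m,0,2)[0],key=cv2.contourArea);rc=cv2.minAreaRect(cs);print(m.sum(),rc,onz("scene",[rc[0]],.123))
a=np.array(cv2.minEnclosingTriangle(cs)[0] if 0 else rc[0])
# triangulate pairs top/scene
def tri(a,b):
    o1,d1=ray("top",[a]);o2,d2=ray("scene",[b]);d1=d1[0];d2=d2[0]
    A=np.c_[d1,-d2];s=np.linalg.lstsq(A,o2-o1,rcond=None)[0];p1=o1+d1*s[0];p2=o2+d2*s[1];return (p1+p2)/2,np.linalg.norm(p1-p2)
print("head",tri((435.45,213.53),rc[0]))
print("cup",tri((347.83,185.45),(303.66,207.95)))
# table plane check
for cam in("top","scene"):
    Cc=cloud(cam,np.load(f"pics/{cam}0.npy"));q=Cc[(abs(Cc[...,2])<.012)&(Cc[...,0]>.3)&(Cc[...,0]<.75)&(abs(Cc[...,1])<.3)];print(cam,plane(q)[:2])
# block corners in scene via color hull
hsv=masks(p);H,S,V=[hsv[...,i].astype(int) for i in range(3)]
e=cv2.resize(p[205:285,180:265],None,fx=8,fy=8,interpolation=cv2.INTER_CUBIC);cv2.imwrite("pics/blk.png",e)
E
```

```text
93 ((207.94000244140625, 226.9199981689453), (9.0, 12.399999618530273), 53.13010025024414) [[ 0.49484048 -0.29681616  0.123     ]]
head (array([ 0.48940094, -0.29481686,  0.11742512]), np.float64(0.0015802725981009162))
cup (array([ 0.56778433, -0.06531868,  0.11965257]), np.float64(0.0004684496111538353))
top (array([ 5.10697087e-01,  9.85834406e-03, -4.16573862e-04]), array([7.60724706e-04, 6.85471194e-04, 9.99999476e-01]))
scene (array([ 0.55769176, -0.01067049, -0.0008886 ]), array([-0.00147027,  0.00216912,  0.99999657]))
```

View pics/blk.png

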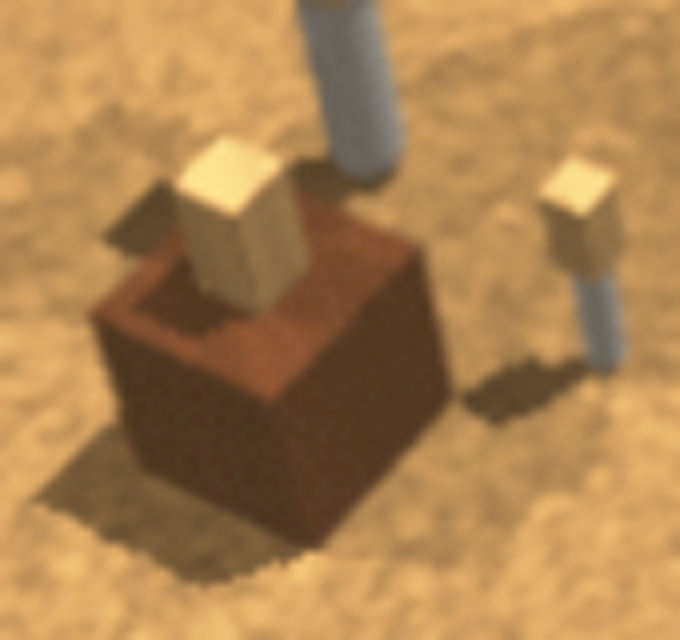

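```bash
python3 - <<'E'
from m1 import *
f=lambda a:np.array(a)/8+np.array([180-.44,205-.44])
c=f([(95,318),(270,400),(425,245)]);b=onz("scene",c,.075);print(b.round(4),(b[0]+b[2])/2)
for i,j in((0,1),(1,2)): e=b[j]-b[i];print(np.linalg.norm(e),np.degrees(np.arctan2(e[1],e[0])))
h=onz("scene",f([(177,185),(235,213),(288,172),(230,140)]),.123);print(h.round(4),h.mean(0))
E
```

```text
[[ 0.4786 -0.3445  0.075 ]
 [ 0.5417 -0.3122  0.075 ]
 [ 0.509  -0.2447  0.075 ]] [ 0.49380769 -0.29459613  0.075     ]
0.07083447717168354 27.061234454502596
0.07505237737836833 115.86884472342729
[[ 0.4885 -0.3106  0.123 ]
 [ 0.51   -0.3005  0.123 ]
 [ 0.5028 -0.2801  0.123 ]
 [ 0.4793 -0.2894  0.123 ]] [ 0.49515566 -0.29514751  0.123     ]
```

```bash
cat > go.py <<'E'
from h import *
import sys
def st(): 
    s=env.read_state();M=R.from_rotvec(s["ee_rot"]).as_matrix()
    return s,M
def show():
    s,M=st();print("t",round(s["time_s"],2),"pos",s["eef_pos"].round(4),"F",s["force"].round(1),"open",round(s["opening"],3),"jaw az",np.degrees(np.arctan2(M[1,1],M[0,1])).round(2),"z",M[:,2].round(3),"q",s["q"].round(2))
def to(P):
    s,M=st();print("tool delta to",P,(M.T@(np.array(P)-s["eef_pos"])).round(4))
E
python3 -c "
from go import *
show();to([.492,-.294,.2308])"
```

```text
t 0.1 pos [ 0.1941 -0.5143  0.2308] F [ 0.2  1.3 -0.1] open 1.002 jaw az -69.33 z [-0.     0.001 -1.   ] q [-1.29  0.35  1.65  0.    1.14 -0.08]
tool delta to [0.492, -0.294, 0.2308] [ 3.565e-01 -1.010e-01  2.000e-04]
```

>>> {"method": "arm_command", "body": {"increments": [[[0.0238,-0.0067,0,-0.01],[0.0238,-0.0067,0,-0.01],[0.0238,-0.0067,0,-0.01],[0.0238,-0.0067,0,-0.01],[0.0238,-0.0067,0,-0.01],[0.0238,-0.0067,0,-0.01],[0.0238,-0.0067,0,-0.01],[0.0238,-0.0067,0,-0.01],[0.0238,-0.0067,0,-0.01],[0.0238,-0.0067,0,-0.01],[0.0238,-0.0067,0,0],[0.0238,-0.0067,0,0],[0.0238,-0.0067,0,0],[0.0238,-0.0067,0,0],[0,0,0,0],[0,0,0,0]]], "grip": 1}}

```text
time_s: 1.43
eef_pos: [0.4601, -0.292, 0.2309]
ee_rot: [-3.057, -0.72, 0.001]
force: [0.0, -1.3, 0.5]
opening: 1.001
```

```bash
python3 -c "
from go import *
show();to([.492,-.294,.086])"
```

```text
t 1.43 pos [ 0.4601 -0.292   0.2309] F [ 0.  -1.3  0.5] open 1.001 jaw az -63.49 z [-0.001  0.    -1.   ] q [-0.65  0.34  1.66 -0.    1.14  0.46]
tool delta to [0.492, -0.294, 0.086] [0.0278 0.0161 0.1449]
```

>>> {"method": "arm_command", "body": {"increments": [[[0.0139,0.008,0,0],[0.0139,0.0081,0,0],[0,0,0.03,0],[0,0,0.03,0],[0,0,0.025,0],[0,0,0.02,0],[0,0,0.02,0],[0,0,0.01,0],[0,0,0.01,0],[0,0,0,0],[0,0,0,0]]]}}

```text
time_s: 2.35
eef_pos: [0.4917, -0.2952, 0.0867]
ee_rot: [3.059, 0.717, 0.0]
force: [0.3, 0.3, 0.5]
opening: 1.0
```

```bash
python3 -c "
from go import *
show();to([.492,-.294,.086])
for n in ('scene','top'):
    p,d=vision.read_camera(n); cv2.imwrite(f'pics/{n}1.png',p)
s=cv2.imread('pics/scene1.png')[150:280,150:300];t=cv2.imread('pics/top1.png')[170:260,380:480]
cv2.imwrite('pics/g1.png',np.hstack([cv2.resize(s,(450,390),interpolation=2),cv2.resize(t,(350,390),interpolation=2)]))
"
```

```text
t 2.35 pos [ 0.4917 -0.2952  0.0867] F [0.3 0.3 0.5] open 1.0 jaw az -63.62 z [ 0. -0. -1.] q [-0.62  0.58  1.7  -0.    0.86  0.49]
tool delta to [0.492, -0.294, 0.086] [ 0.0008 -0.001   0.0007]
```

View pics/g1.png

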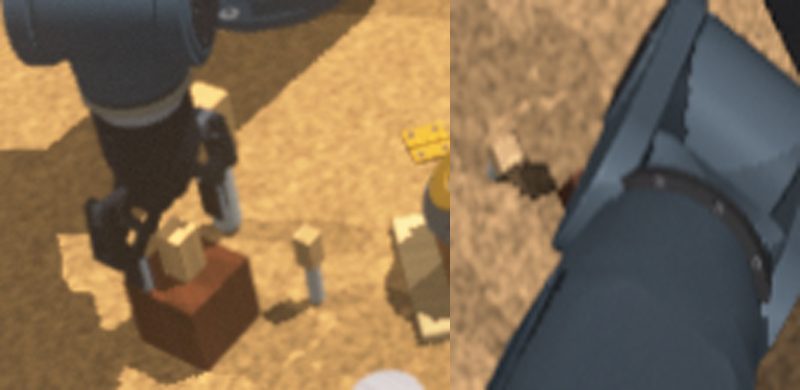

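The open fingers stand on either side of the drift's head (crop 183,250), so I'll close.

>>> {"method": "arm_command", "body": {"increments": [[[0,0,0,0],[0,0,0,0],[0,0,0,0],[0,0,0,0],[0,0,0,0],[0,0,0,0],[0,0,0,0],[0,0,0,0],[0,0,0,0],[0,0,0,0]]], "grip": -1}}

```text
time_s: 3.28
eef_pos: [0.4919, -0.2949, 0.0866]
ee_rot: [3.058, 0.717, 0.0]
force: [-1.0, 1.0, 5.4]
opening: 0.299
```

```bash
python3 -c "
from go import *
show();print(env.read_state()['ft_torque'])
"
```

```text
t 3.28 pos [ 0.4919 -0.2949  0.0866] F [-1.   1.   5.4] open 0.299 jaw az -63.59 z [ 0. -0. -1.] q [-0.62  0.58  1.7   0.    0.86  0.49]
[0.0922338  0.10805762 0.03277455]
```

>>> {"method": "arm_command", "body": {"increments": [[[0,0,-0.005,0],[0,0,-0.01,0],[0,0,-0.01,0],[0,0,-0.01,0],[0,0,-0.01,0],[0,0,-0.01,0],[0,0,-0.01,0],[0,0,-0.01,0],[0,0,-0.005,0],[0,0,0,0],[0,0,0,0],[0,0,0,0]]]}}

```text
time_s: 4.28
eef_pos: [0.4915, -0.2947, 0.1658]
ee_rot: [-3.058, -0.717, 0.001]
force: [-0.4, 0.1, -1.3]
opening: 0.298
```

```bash
python3 -c "
from go import *
show()
p,d=vision.read_camera('scene'); cv2.imwrite('pics/s2.png',cv2.resize(p[120:280,150:310],(640,640)[:2],interpolation=2)[:600])
"
```

```text
t 4.28 pos [ 0.4915 -0.2947  0.1658] F [-0.4  0.1 -1.3] open 0.298 jaw az -63.6 z [-0.001  0.001 -1.   ] q [-0.62  0.47  1.65  0.    1.02  0.49]
```

View pics/s2.png

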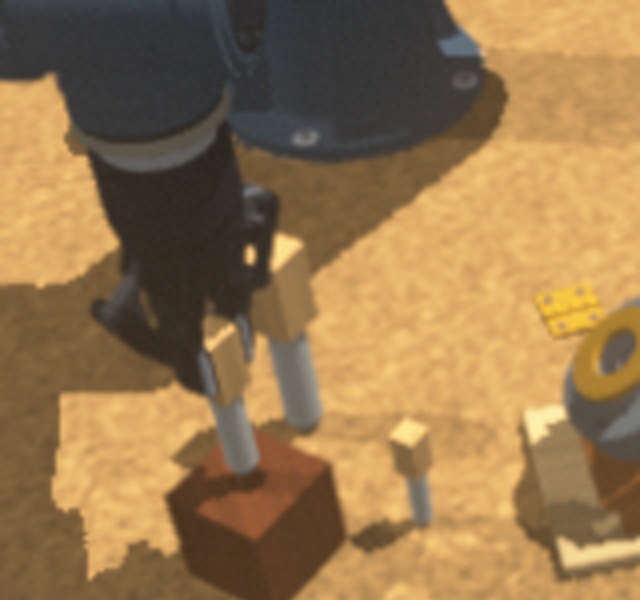

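The drift is out: its nose (crop 240,470) is about 9 mm above the hole, still in line with it. The tool can't tilt, so I'll swing the drift in the jaws, using the hole mouth to hold its nose.

>>> {"method": "arm_command", "body": {"increments": [[[0,0,0.005,0],[0,0,0.005,0],[0,0,0.005,0],[0,0,0,0],[-0.004,0,0.0001,0],[-0.004,0,0.0003,0],[-0.0039,0,0.0005,0],[-0.0039,0,0.0006,0],[-0.0039,0,0.0008,0],[-0.0038,0,0.0009,0],[0,0,0,0]]]}}

```text
time_s: 5.25
eef_pos: [0.4713, -0.3055, 0.1494]
ee_rot: [3.058, 0.716, 0.005]
force: [2.6, 3.8, 7.0]
opening: 0.296
```

```bash
python3 -c "
from go import *
show()
p,d=vision.read_camera('scene'); cv2.imwrite('pics/s3.png',cv2.resize(p[160:280,150:290],(700,600),interpolation=2))
"
```

```text
t 5.25 pos [ 0.4713 -0.3055  0.1494] F [2.6 3.8 7. ] open 0.296 jaw az -63.64 z [ 0.003 -0.    -1.   ] q [-0.66  0.47  1.7   0.    0.97  0.45]
```

View pics/s3.png

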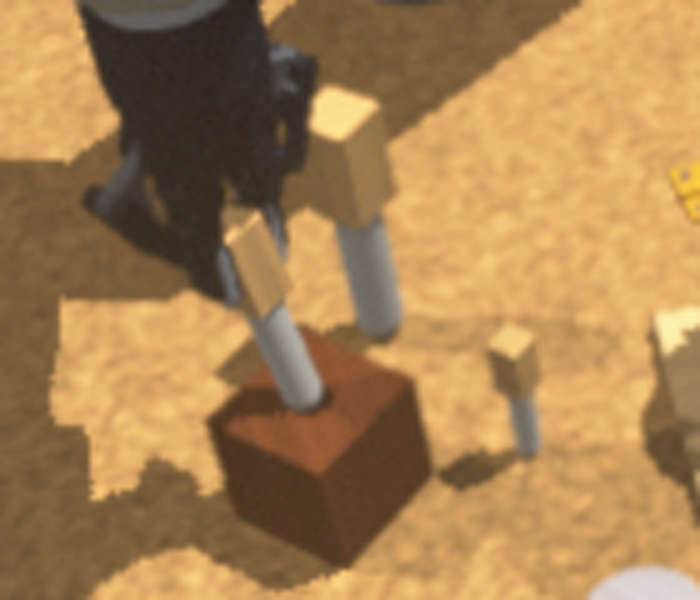

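>>> {"method": "arm_command", "body": {"increments": [[[-0.0037,0,0.0007,0],[-0.0037,0,0.001,0],[-0.0037,0,0.0012,0],[-0.0037,0,0.0014,0],[-0.0036,0,0.0016,0],[-0.0036,0,0.0018,0],[-0.0035,0,0.002,0],[-0.0035,0,0.0021,0],[-0.0034,0,0.0022,0],[0,0,0,0]]]}}

```text
time_s: 6.13
eef_pos: [0.442, -0.3202, 0.135]
ee_rot: [3.057, 0.716, 0.003]
force: [1.9, 2.6, 3.4]
opening: 0.295
```

```bash
python3 -c "
from go import *
show()
p,d=vision.read_camera('scene'); cv2.imwrite('pics/s4.png',cv2.resize(p[160:280,150:290],(700,600),interpolation=2))
"
```

```text
t 6.13 pos [ 0.442  -0.3202  0.135 ] F [1.9 2.6 3.4] open 0.295 jaw az -63.63 z [ 0.002 -0.001 -1.   ] q [-0.71  0.46  1.75  0.    0.93  0.4 ]
```

View pics/s4.png

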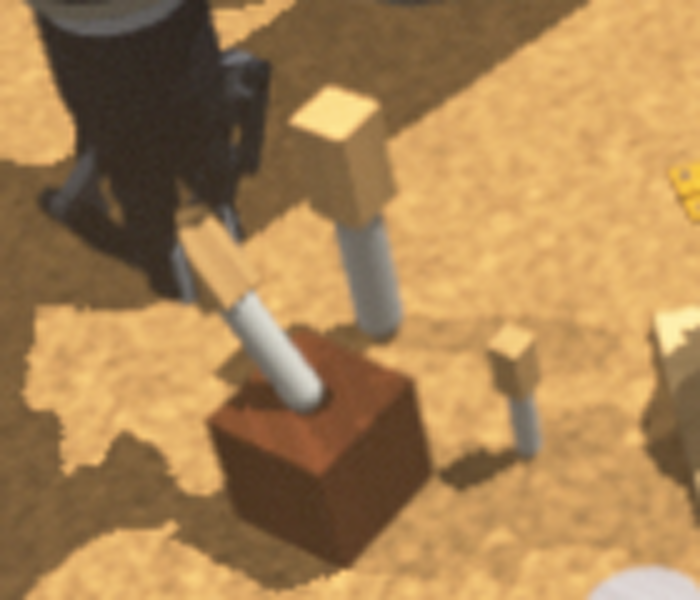

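>>> {"method": "arm_command", "body": {"increments": [[[-0.0057,0,-0.0082,0],[-0.0115,0,-0.0164,0],[-0.0115,0,-0.0164,0],[0,0,-0.025,-0.1],[0,0,-0.025,-0.11],[0,0,-0.01,-0.11],[0,0,0,-0.11],[0,0,0,-0.11],[0,0,0,-0.11],[0,0,0,-0.111],[0,0,0,0],[0,0,0,0]]]}}

```text
time_s: 7.18
eef_pos: [0.4156, -0.3326, 0.2353]
ee_rot: [-2.576, -1.798, 0.001]
force: [-0.3, -0.1, -1.2]
opening: 0.297
```

```bash
python3 -c "
from go import *
show();to([.5499,-.1189,.235])
"
```

```text
t 7.18 pos [ 0.4156 -0.3326  0.2353] F [-0.3 -0.1 -1.2] open 0.297 jaw az -20.2 z [-0. -0. -1.] q [-0.76  0.31  1.69 -0.    1.13 -0.41]
tool delta to [0.5499, -0.1189, 0.235] [2.469e-01 5.230e-02 2.000e-04]
```

>>> {"method": "arm_command", "body": {"increments": [[[0.0165,0.0035,0,0],[0.0165,0.0035,0,0],[0.0165,0.0035,0,0],[0.0165,0.0035,0,0],[0.0165,0.0035,0,0],[0.0165,0.0035,0,0],[0.0165,0.0035,0,0],[0.0165,0.0035,0,0],[0.0165,0.0035,0,0],[0.0165,0.0035,0,0],[0.0165,0.0035,0,0],[0.0165,0.0035,0,0],[0.0165,0.0035,0,0],[0.0165,0.0035,0,0],[0.0155,0.0033,0,0],[0,0,0,0],[0,0,0,0]]]}}

```text
time_s: 8.6
eef_pos: [0.5493, -0.1185, 0.235]
ee_rot: [-2.575, -1.8, 0.001]
force: [-0.3, 0.2, -2.0]
opening: 0.295
```

```bash
python3 -c "
from go import *
show()
for n in('scene','top'):
    p,d=vision.read_camera(n); cv2.imwrite(f'pics/{n}5.png',p);np.save(f'pics/{n}5.npy',d)
    b=(140,260,220,360) if n=='scene' else (130,240,280,420)
    cv2.imwrite(f'pics/c_{n}5.png',cv2.resize(p[b[0]:b[1],b[2]:b[3]],None,fx=5,fy=5,interpolation=2))
"
```

```text
t 8.6 pos [ 0.5493 -0.1185  0.235 ] F [-0.3  0.2 -2. ] open 0.295 jaw az -20.08 z [-0. -0. -1.] q [-0.3   0.37  1.62 -0.    1.16  0.06]
```

View pics/c_scene5.png

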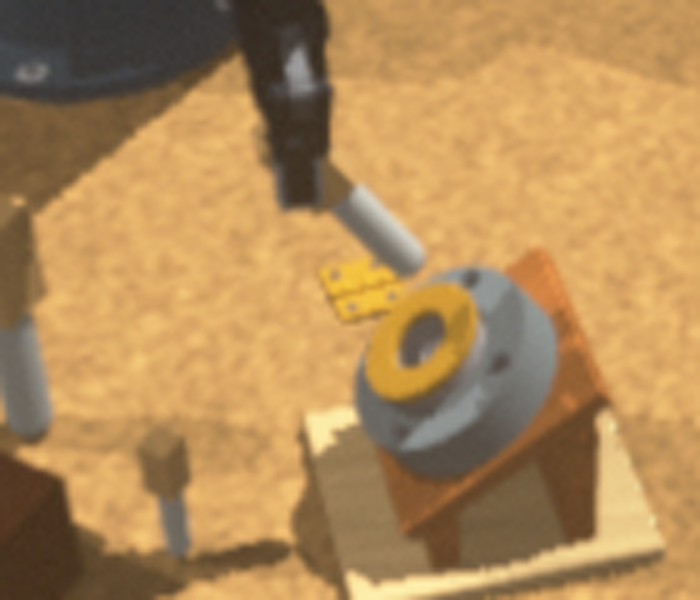

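View pics/c_top5.png

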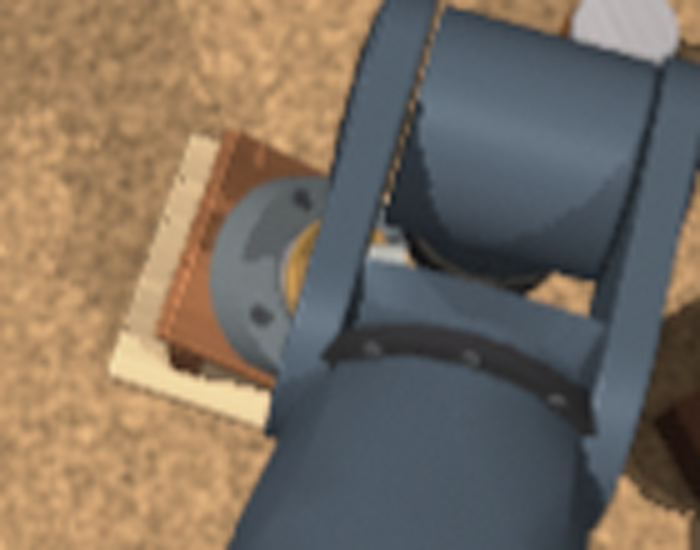

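```bash
cat > tilt.py <<'E'
from go import *
def shank(tag,box,tipguess=None):
    p=cv2.imread(f'pics/scene{tag}.png');hsv=cv2.cvtColor(p,cv2.COLOR_BGR2HSV).astype(int)
    m=np.zeros(p.shape[:2],np.uint8);y0,y1,x0,x1=box
    m[y0:y1,x0:x1]=((hsv[...,1]<60)&(hsv[...,2]>105))[y0:y1,x0:x1]
    n,l,s,c=cv2.connectedComponentsWithStats(m);k=1+np.argmax(s[1:,4]);pts=np.argwhere(l==k)[:,::-1].astype(float)
    r=cv2.minAreaRect(pts.astype(np.float32));mu=pts.mean(0);d=np.linalg.svd(pts-mu)[2][0];d*=np.sign(d[1])
    t=(pts-mu)@d
    print("n",len(pts),"mu",mu.round(2),"ang",np.degrees(np.arctan2(d[1],d[0])).round(2),"ends",(mu+d*t.min()).round(1),(mu+d*t.max()).round(1),r)
    return mu,d,t
E
python3 - <<'E'
from tilt import *
mu,d,t=shank(5,(172,200,280,308))
s,M=st();bc=s["eef_pos"]+M@np.array([.054,0,.0555])
print("ball px",proj("scene",bc))
for th in(31,33,35,37,39):
    a=M@np.array([-np.sin(np.radians(th)),0,-np.cos(np.radians(th))])
    q=proj("scene",np.array([bc+a*.06,bc]));e=q[1]-q[0];print(th,np.degrees(np.arctan2(e[1],e[0])).round(2),q.round(1).tolist())
E
```

```text
n 134 mu [295.86 185.45] ang 45.33 ends [289.2 178.7] [303.2 192.8] ((296.0000305175781, 185.99998474121094), (19.798988342285156, 7.0710673332214355), 45.0)
ball px [[301.51624037 190.55258159]]
31 46.69 [[287.9, 176.1], [301.5, 190.6]]
33 44.25 [[287.2, 176.6], [301.5, 190.6]]
35 41.86 [[286.5, 177.1], [301.5, 190.6]]
37 39.5 [[285.9, 177.7], [301.5, 190.6]]
39 37.19 [[285.2, 178.2], [301.5, 190.6]]
```

```bash
python3 -c "
from go import *
to([.5542,-.1070,.2098])"
```

```text
tool delta to [0.5542, -0.107, 0.2098] [0.0133 0.0007 0.0253]
```

>>> {"method": "arm_command", "body": {"increments": [[[0.0033,0,0.0063,0],[0.0033,0,0.0063,0],[0.0033,0,0.0063,0],[0.0033,0,0.0063,0],[0,0,0,0],[0.0006,0,0.0008,0],[0.0006,0,0.0008,0],[0.0006,0,0.0008,0],[0,0,0,0]]]}}

```text
time_s: 9.45
eef_pos: [0.5546, -0.1046, 0.2076]
ee_rot: [2.573, 1.802, 0.0]
force: [-0.7, -0.3, -0.5]
opening: 0.298
```

>>> {"method": "arm_command", "body": {"increments": [[[0.0006,0,0.0008,0],[0.0006,0,0.0008,0],[0,0,0,0]]]}}

```text
time_s: 9.7
eef_pos: [0.5549, -0.1034, 0.2058]
ee_rot: [-2.573, -1.802, 0.0]
force: [-0.4, -0.5, -0.5]
opening: 0.303
```

>>> {"method": "arm_command", "body": {"increments": [[[0.0006,0,0.0008,0],[0.0006,0,0.0008,0],[0,0,0,0]]]}}

```text
time_s: 9.95
eef_pos: [0.5553, -0.1023, 0.2041]
ee_rot: [-2.573, -1.802, 0.0]
force: [-0.1, -0.2, -1.8]
opening: 0.297
```

>>> {"method": "arm_command", "body": {"increments": [[[0.0006,0,0.0008,0],[0.0006,0,0.0008,0]]]}}

```text
time_s: 10.12
eef_pos: [0.5558, -0.1012, 0.2027]
ee_rot: [2.573, 1.802, 0.0]
force: [-0.6, -0.4, -0.8]
opening: 0.295
```

>>> {"method": "arm_command", "body": {"increments": [[[0.0006,0,0.0008,0],[0.0006,0,0.0008,0]]]}}

```text
time_s: 10.28
eef_pos: [0.5563, -0.1003, 0.2014]
ee_rot: [2.573, 1.802, -0.0]
force: [-1.4, -1.9, 4.9]
opening: 0.3
```

>>> {"method": "arm_command", "body": {"increments": [[[0.0006,0,0.0008,0],[0.0006,0,0.0008,0]]]}}

```text
time_s: 10.45
eef_pos: [0.5567, -0.0992, 0.1999]
ee_rot: [2.573, 1.802, 0.0]
force: [-2.5, -2.4, 4.6]
opening: 0.296
```

```bash
cat > hf.py <<'E'
from go import *
a=np.radians(-110.);t=np.radians(35)
n=np.array([np.sin(t)*np.cos(a),np.sin(t)*np.sin(a),np.cos(t)])
xh=np.array([-np.cos(t)*np.cos(a),-np.cos(t)*np.sin(a),np.sin(t)])
yh=np.cross(n,xh);H0=np.array([.5725,-.0569,.110])
BC=np.array([.054,0,.0555])
def hf():
    s,M=st();b=s["eef_pos"]+M@BC-H0;f=s["force"]
    r=np.array([b@xh,b@yh,b@n-.017])*1000
    print("t",round(s["time_s"],2),"u,v,under mm",r.round(1),"Fn",round(f@n,1),"Fx",round(f@xh,1),"Fy",round(f@yh,1))
def goto(u,v,h):
    s,M=st();tgt=H0+(u*xh+v*yh+(h+17)*n)/1000-M@BC
    print("delta",(M.T@(tgt-s["eef_pos"])).round(4))
def cuplean(cam='scene',box=(190,240,285,338),save=None):
    from meas import plane
    p,d=vision.read_camera(cam);C=cloud(cam,d);hsv=cv2.cvtColor(p,cv2.COLOR_BGR2HSV).astype(int)
    r=np.zeros(p.shape[:2],bool);r[box[0]:box[1],box[2]:box[3]]=1
    D=C-H0;w=D@n;rad=np.hypot(D@xh,D@yh)
    m=r&(hsv[...,0]>=15)&(hsv[...,0]<=28)&(hsv[...,1]>110)&(rad<.045)&(w>.002)
    P=C[m];c,k,b=plane(P);
    print("cup px",m.sum(),b.sum(),"lean x,y deg",np.degrees([k@xh,k@yh]).round(2),"rim centre under mm",((c-H0)@n*1000-7).round(1),"c",((c-H0)@xh*1000).round(1),((c-H0)@yh*1000).round(1))
    g=r&(hsv[...,1]<60)&(abs(w)<.006)&(rad<.056);
    if g.sum()>60:
        c2,k2,b2=plane(C[g]);print("face",b2.sum(),"lean",np.degrees([k2@xh,k2@yh]).round(2),"h",((c2-H0)@n*1000).round(1))
    if save: cv2.imwrite(save,cv2.resize(p[150:260,240:360],None,fx=5,fy=5,interpolation=2))
E
python3 - <<'E'
from hf import *
hf(); cuplean(save='pics/k1.png'); 
E
```

```text
t 10.45 u,v,under mm [27.   0.4  6.1] Fn 5.6 Fx 0.1 Fy 1.5
cup px 294 229 lean x,y deg [3.55 0.91] rim centre under mm 8.8 c -5.3 -6.9
face 433 lean [-0.13 -0.5 ] h -0.1
```

>>> {"method": "arm_command", "body": {"increments": [[[-0.0023,0,-0.0033,0],[-0.0023,0,-0.0033,0],[-0.005,0,-0.007,0],[0,0,0,0]]]}}

```text
time_s: 10.83
eef_pos: [0.5536, -0.1088, 0.2145]
ee_rot: [2.573, 1.801, 0.002]
force: [0.4, 0.3, -0.8]
opening: 0.302
```

```bash
python3 - <<'E'
from hf import *
hf(); cuplean(save='pics/k2.png'); goto(-26,0,20)
E
```

```text
t 10.83 u,v,under mm [27.1 -0.1 23.9] Fn -0.8 Fx -0.1 Fy -0.2
cup px 325 269 lean x,y deg [3.34 0.72] rim centre under mm 8.5 c -1.8 -5.0
face 418 lean [0.04 0.33] h 0.0
delta [-0.0415  0.      0.033 ]
```

View pics/k2.png

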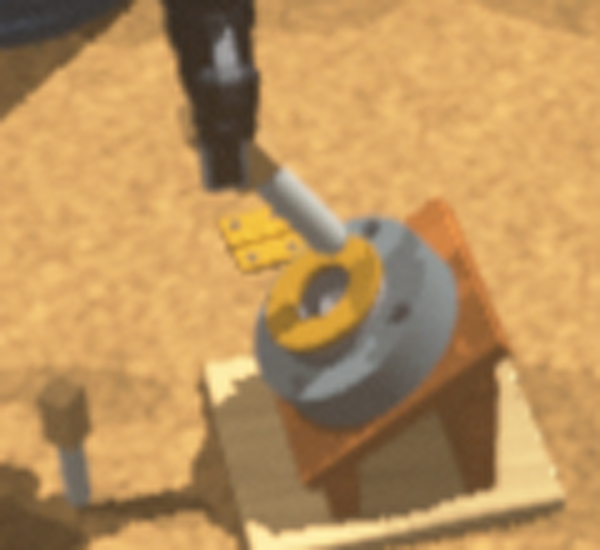

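>>> {"method": "arm_command", "body": {"increments": [[[-0.0105,0.001,0.008,0],[-0.0105,0.001,0.008,0],[-0.0105,0.001,0.008,0],[-0.0105,0.001,0.0085,0],[0,0,0,0],[0.0023,0,0.0033,0],[0,0,0,0]]]}}

```text
time_s: 11.47
eef_pos: [0.5434, -0.1464, 0.1767]
ee_rot: [-2.573, -1.801, 0.0]
force: [-0.1, 0.4, -0.9]
opening: 0.299
```

```bash
python3 - <<'E'
from hf import *
hf(); goto(-26,-4,12)
E
```

```text
t 11.47 u,v,under mm [-26.3  -3.3  15.2] Fn -0.9 Fx -0.2 Fy 0.2
delta [0.0021 0.0007 0.0024]
```

>>> {"method": "arm_command", "body": {"increments": [[[0.0009,0,0.0012,0],[0.0009,0,0.0012,0],[0.0009,0,0.0012,0],[0.0006,0,0.0008,0],[0.0006,0,0.0008,0]]]}}

```text
time_s: 11.88
eef_pos: [0.5449, -0.1428, 0.1721]
ee_rot: [2.573, 1.802, 0.0]
force: [0.1, -0.3, -1.5]
opening: 0.301
```

>>> {"method": "arm_command", "body": {"increments": [[[0.0006,0,0.0008,0],[0.0006,0,0.0008,0]]]}}

```text
time_s: 12.05
eef_pos: [0.5453, -0.1421, 0.1708]
ee_rot: [2.573, 1.802, -0.0]
force: [-2.3, -2.3, 3.4]
opening: 0.295
```

```bash
python3 - <<'E'
from hf import *
hf(); cuplean()
E
```

```text
t 12.05 u,v,under mm [-26.   -3.6   7.6] Fn 4.5 Fx -0.5 Fy 1.4
cup px 301 251 lean x,y deg [1.48 0.87] rim centre under mm 8.1 c 2.6 -3.5
face 416 lean [-0.39  0.3 ] h 0.1
```

>>> {"method": "arm_command", "body": {"increments": [[[0.0006,0,0.0008,0],[0.0006,0,0.0008,0],[0.0006,0,0.0008,0],[0,0,0,0]]]}}

```text
time_s: 12.43
eef_pos: [0.5458, -0.1403, 0.168]
ee_rot: [2.573, 1.802, -0.0]
force: [-1.4, -3.9, 1.0]
opening: 0.299
```

```bash
python3 - <<'E'
from hf import *
hf(); cuplean(); goto(26,-4,12)
E
```

```text
t 12.43 u,v,under mm [-26.1  -3.5   4.2] Fn 3.2 Fx -2.8 Fy 0.0
cup px 293 242 lean x,y deg [-2.43  1.24] rim centre under mm 7.0 c 1.9 -3.2
face 412 lean [0.05 0.08] h -0.2
delta [ 0.0382  0.0005 -0.0362]
```

>>> {"method": "arm_command", "body": {"increments": [[[-0.0046,0,-0.0066,0],[0.0107,-0.0015,-0.0074,0],[0.0107,-0.0015,-0.0074,0],[0.0107,-0.0015,-0.0074,0],[0.0107,-0.0015,-0.0074,0],[0,0,0,0],[0.0012,0,0.0016,0],[0.0012,0,0.0016,0],[0.0006,0,0.0008,0]]]}}

```text
time_s: 13.23
eef_pos: [0.554, -0.0994, 0.1996]
ee_rot: [-2.573, -1.801, 0.001]
force: [-0.7, -1.3, 2.3]
opening: 0.296
```

```bash
python3 - <<'E'
from hf import *
hf(); goto(26,-10,2.5)
E
```

```text
t 13.23 u,v,under mm [25.9  2.9  6.5] Fn 2.7 Fx 0.2 Fy 0.2
delta [0.0024 0.0129 0.0032]
```

>>> {"method": "arm_command", "body": {"increments": [[[-0.0023,0.004,-0.0033,0],[0,0.0095,0,0],[0.0017,0,0.0025,0],[0.0009,0,0.0012,0],[0.0009,0,0.0012,0],[0.0009,0,0.0012,0],[0,0,0,0]]]}}

```text
time_s: 13.82
eef_pos: [0.5678, -0.1023, 0.1977]
ee_rot: [2.573, 1.801, 0.001]
force: [1.1, -3.4, 1.4]
opening: 0.294
```

```bash
python3 - <<'E'
from hf import *
hf(); cuplean()
E
```

```text
t 13.82 u,v,under mm [ 26.5 -11.2   3.8] Fn 2.7 Fx -1.5 Fy -2.2
cup px 280 196 lean x,y deg [1.94 1.41] rim centre under mm 5.5 c -7.6 -8.9
face 411 lean [-0.04  0.32] h 0.1
```

>>> {"method": "arm_command", "body": {"increments": [[[0.0006,0,0.0008,0],[-0.0046,0,-0.0066,0],[-0.0046,0,-0.0066,0],[0,0,0,0]]]}}

```text
time_s: 14.2
eef_pos: [0.5648, -0.1107, 0.2112]
ee_rot: [2.573, 1.801, 0.001]
force: [0.4, -0.6, -1.3]
opening: 0.297
```

```bash
python3 - <<'E'
from hf import *
hf(); cuplean(); goto(-26,-10,14)
E
```

```text
t 14.2 u,v,under mm [ 26.9 -11.2  20. ] Fn -0.8 Fx -1.0 Fy -0.6
cup px 299 235 lean x,y deg [1.79 0.52] rim centre under mm 5.0 c -2.7 -7.3
face 408 lean [-0.11 -0.37] h -0.0
delta [-0.0401 -0.0011  0.0346]
```

>>> {"method": "arm_command", "body": {"increments": [[[-0.01,0.0003,0.0075,0],[-0.01,0,0.0085,0],[-0.01,0,0.0085,0],[-0.01,0,0.0095,0],[0,0,0,0],[0.0029,0,0.0041,0],[0.0017,0,0.0025,0],[0.0009,0,0.0012,0],[0.0009,0,0.0012,0],[0.0009,0,0.0012,0],[0,0,0,0]]]}}

```text
time_s: 15.17
eef_pos: [0.554, -0.1411, 0.166]
ee_rot: [2.572, 1.802, -0.001]
force: [-1.0, -3.6, 0.9]
opening: 0.292
```

```bash
python3 - <<'E'
from hf import *
hf(); cuplean();
E
```

```text
t 15.17 u,v,under mm [-25.5 -11.4   1.4] Fn 2.8 Fx -2.5 Fy -0.3
cup px 286 237 lean x,y deg [-1.69  1.22] rim centre under mm 3.8 c 3.1 -4.6
face 413 lean [ 0.37 -0.14] h 0.0
```

>>> {"method": "arm_command", "body": {"increments": [[[0.0009,0,0.0012,0],[-0.0046,0,-0.0066,0],[0.0107,0,-0.0074,0],[0.0107,0,-0.0074,0],[0.0107,0,-0.0074,0],[0.0107,0,-0.0074,0],[0,0,0,0],[0.0023,0,0.0033,0],[0.0012,0,0.0016,0],[0.0009,0,0.0012,0],[0.0009,0,0.0012,0],[0,0,0,0]]]}}

```text
time_s: 16.22
eef_pos: [0.5693, -0.0995, 0.1934]
ee_rot: [2.573, 1.801, 0.001]
force: [0.5, -0.9, 4.1]
opening: 0.295
```

```bash
python3 - <<'E'
from hf import *
hf(); cuplean();
E
```

```text
t 16.22 u,v,under mm [ 26.6 -11.7  -1.5] Fn 3.8 Fx 1.8 Fy -0.8
cup px 271 203 lean x,y deg [ 2.95 -0.22] rim centre under mm 0.6 c -7.7 -7.9
face 418 lean [-0.03 -0.69] h 0.0
```

>>> {"method": "arm_command", "body": {"increments": [[[-0.0046,0,-0.0066,0],[-0.0046,0,-0.0066,0],[-0.0102,-0.002,0.0077,0],[-0.0102,-0.002,0.0077,0],[-0.0102,-0.002,0.0077,0],[-0.0102,-0.002,0.0077,0],[0,0,0,0]]]}}

```text
time_s: 16.85
eef_pos: [0.5423, -0.145, 0.1734]
ee_rot: [-2.573, -1.798, 0.004]
force: [-1.1, -0.3, -0.9]
opening: 0.299
```

```bash
python3 - <<'E'
from hf import *
hf(); cuplean();goto(-26,-4,5)
E
```

```text
t 16.85 u,v,under mm [-27.5  -1.6  11.9] Fn -0.4 Fx -1.0 Fy 0.9
cup px 321 285 lean x,y deg [ 1.98 -0.2 ] rim centre under mm 0.7 c -1.2 -2.7
face 409 lean [0.04 0.02] h 0.0
delta [0.0043 0.0016 0.0059]
```

>>> {"method": "arm_command", "body": {"increments": [[[0.0035,0.001,0.0049,0],[0.0023,0,0.0033,0],[0.0012,0,0.0016,0],[0.0006,0,0.0008,0],[0.0006,0,0.0008,0],[0,0,0,0]]]}}

```text
time_s: 17.4
eef_pos: [0.5483, -0.1361, 0.1645]
ee_rot: [2.573, 1.802, -0.0]
force: [-0.8, -1.9, 1.0]
opening: 0.29
```

```bash
python3 - <<'E'
from hf import *
hf(); cuplean()
E
```

```text
t 17.4 u,v,under mm [-24.1  -4.3  -1.3] Fn 2.0 Fx -1.1 Fy 0.1
cup px 294 247 lean x,y deg [ 0.93 -0.42] rim centre under mm -0.0 c 3.3 -4.2
face 414 lean [-0.14 -0.27] h 0.1
```

>>> {"method": "arm_command", "body": {"increments": [[[0.0003,0,0.0004,0],[0.0003,0,0.0004,0],[0,0,0,0]]]}}

```text
time_s: 17.7
eef_pos: [0.5484, -0.1358, 0.1639]
ee_rot: [2.573, 1.802, -0.0]
force: [-2.0, -3.6, 4.6]
opening: 0.299
```

>>> {"method": "arm_command", "body": {"increments": [[[0.0003,0,0.0004,0],[0.0003,0,0.0004,0],[0,0,0,0]]]}}

```text
time_s: 17.95
eef_pos: [0.5486, -0.1357, 0.1636]
ee_rot: [2.572, 1.802, -0.001]
force: [-5.5, -5.8, 9.7]
opening: 0.298
```

```bash
python3 - <<'E'
from hf import *
hf(); cuplean()
E
```

```text
t 17.95 u,v,under mm [-24.3  -4.5  -2.4] Fn 12.1 Fx -0.4 Fy 3.2
cup px 294 252 lean x,y deg [-1.17 -0.45] rim centre under mm -0.3 c 2.4 -4.1
face 421 lean [ 0.19 -0.16] h -0.1
```

>>> {"method": "arm_command", "body": {"increments": [[[-0.0046,0,-0.0066,0],[0.0107,0,-0.0075,0],[0.0107,0,-0.0075,0],[0.0107,0,-0.0074,0],[0.0094,0,-0.0066,0],[0,0,0,0],[0.0017,0,0.0025,0],[0.0012,0,0.0016,0],[0.0006,0,0.0008,0],[0,0,0,0]]]}}

```text
time_s: 18.83
eef_pos: [0.5622, -0.0972, 0.1931]
ee_rot: [-2.573, -1.801, 0.001]
force: [-0.6, -0.6, 0.5]
opening: 0.295
```

```bash
python3 - <<'E'
from hf import *
hf(); cuplean()
E
```

```text
t 18.83 u,v,under mm [26.2 -4.1 -1.6] Fn 0.8 Fx -0.4 Fy 0.3
cup px 277 214 lean x,y deg [0.89 0.03] rim centre under mm -0.6 c -6.0 -7.8
face 421 lean [ 0.28 -0.29] h 0.0
```

>>> {"method": "arm_command", "body": {"increments": [[[0.0003,0,0.0004,0],[0.0003,0,0.0004,0],[0,0,0,0]]]}}

```text
time_s: 19.13
eef_pos: [0.5624, -0.0969, 0.1929]
ee_rot: [2.573, 1.802, -0.001]
force: [-3.2, -2.8, 4.8]
opening: 0.303
```

>>> {"method": "arm_command", "body": {"increments": [[[0.0003,0,0.0004,0],[0.0003,0,0.0004,0],[0,0,0,0]]]}}

```text
time_s: 19.38
eef_pos: [0.5627, -0.0968, 0.1927]
ee_rot: [2.572, 1.802, -0.001]
force: [-5.1, -4.7, 10.6]
opening: 0.295
```

```bash
python3 - <<'E'
from hf import *
hf(); cuplean()
E
```

```text
t 19.38 u,v,under mm [26.3 -4.4 -2.3] Fn 12.2 Fx 1.0 Fy 3.2
cup px 275 210 lean x,y deg [0.93 0.74] rim centre under mm -0.7 c -5.9 -7.4
face 403 lean [ 0.26 -0.53] h -0.2
```

>>> {"method": "arm_command", "body": {"increments": [[[0.0003,0,0.0004,0],[0.0003,0,0.0004,0],[0,0,0,0]]]}}

```text
time_s: 19.68
eef_pos: [0.5628, -0.0966, 0.1925]
ee_rot: [2.572, 1.801, -0.002]
force: [-8.0, -7.3, 14.4]
opening: 0.296
```

>>> {"method": "arm_command", "body": {"increments": [[[0.0003,0,0.0004,0],[0.0003,0,0.0004,0],[0,0,0,0]]]}}

```text
time_s: 19.93
eef_pos: [0.563, -0.0965, 0.1923]
ee_rot: [2.571, 1.801, -0.002]
force: [-10.5, -10.1, 20.4]
opening: 0.297
```

```bash
python3 - <<'E'
from hf import *
hf(); cuplean(save='pics/k3.png')
E
```

```text
t 19.93 u,v,under mm [26.2 -4.7 -2.8] Fn 24.3 Fx 1.0 Fy 6.4
cup px 274 210 lean x,y deg [ 1.56 -1.06] rim centre under mm -0.7 c -6.0 -8.0
face 413 lean [0.38 0.11] h 0.0
```

View pics/k3.png

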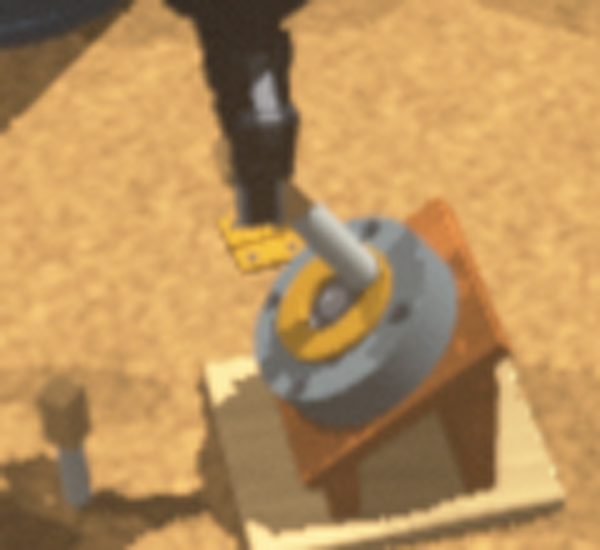

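The cup is seated or nearly so. The nose (crop 370,270) presses the uphill rim with 24 N, and no gap shows at the flange. I'll go over to the downhill side and check the lean from there.

>>> {"method": "arm_command", "body": {"increments": [[[-0.0058,0,-0.0082,0],[-0.0046,0,-0.0066,0],[-0.0102,0,0.0077,0],[-0.0102,0,0.0077,0],[-0.0102,0,0.0077,0],[-0.0102,0,0.0077,0],[0,0,0,0]]]}}

```text
time_s: 20.57
eef_pos: [0.544, -0.1444, 0.1717]
ee_rot: [-2.572, -1.798, 0.004]
force: [0.2, 0.4, -1.6]
opening: 0.301
```

```bash
python3 - <<'E'
from hf import *
hf(); cuplean();cuplean();goto(-26,-4,0)
E
```

```text
t 20.57 u,v,under mm [-27.6  -3.    9.9] Fn -1.5 Fx -0.5 Fy -0.0
cup px 318 279 lean x,y deg [ 0.01 -0.41] rim centre under mm -0.4 c -1.0 -2.8
face 420 lean [ 0.17 -0.31] h -0.2
cup px 317 284 lean x,y deg [0.55 0.12] rim centre under mm -0.5 c -0.6 -2.8
face 419 lean [ 0.16 -0.06] h 0.1
delta [0.0054 0.     0.0091]
```

>>> {"method": "arm_command", "body": {"increments": [[[0.0023,0,0.0035,0],[0.0023,0,0.0035,0],[0.0012,0,0.0018,0],[0.0006,0,0.0008,0],[0.0003,0,0.0004,0],[0.0003,0,0.0004,0],[0,0,0,0]]]}}

```text
time_s: 21.25
eef_pos: [0.5481, -0.1363, 0.164]
ee_rot: [2.573, 1.802, -0.0]
force: [-1.2, -0.1, -0.8]
opening: 0.296
```

```bash
python3 - <<'E'
from hf import *
hf()
E
```

```text
t 21.25 u,v,under mm [-24.5  -4.2  -1.6] Fn -0.4 Fx -0.9 Fy 1.1
```

>>> {"method": "arm_command", "body": {"increments": [[[0.0003,0,0.0004,0],[0.0003,0,0.0004,0],[0,0,0,0]]]}}

```text
time_s: 21.5
eef_pos: [0.5483, -0.1361, 0.1636]
ee_rot: [2.573, 1.802, -0.0]
force: [-3.3, -1.8, 5.5]
opening: 0.296
```

>>> {"method": "arm_command", "body": {"increments": [[[0.0003,0,0.0004,0],[0.0003,0,0.0004,0],[0,0,0,0]]]}}

```text
time_s: 21.75
eef_pos: [0.5485, -0.136, 0.1633]
ee_rot: [2.572, 1.802, -0.001]
force: [-6.5, -4.9, 10.3]
opening: 0.298
```

```bash
python3 - <<'E'
from hf import *
hf()
E
```

```text
t 21.75 u,v,under mm [-24.7  -4.6  -2.4] Fn 12.4 Fx 0.3 Fy 4.4
```

>>> {"method": "arm_command", "body": {"increments": [[[0.0003,0,0.0004,0],[0.0003,0,0.0004,0],[0,0,0,0]]]}}

```text
time_s: 22.0
eef_pos: [0.5487, -0.1359, 0.1631]
ee_rot: [2.571, 1.801, -0.001]
force: [-8.8, -7.6, 16.7]
opening: 0.293
```

>>> {"method": "arm_command", "body": {"increments": [[[0.0003,0,0.0004,0],[0.0003,0,0.0004,0],[0,0,0,0],[0,0,0,0]]]}}

```text
time_s: 22.33
eef_pos: [0.5489, -0.1358, 0.1629]
ee_rot: [2.57, 1.801, -0.002]
force: [-12.5, -9.6, 22.3]
opening: 0.297
```

```bash
python3 - <<'E'
from hf import *
hf()
E
```

```text
t 22.33 u,v,under mm [-24.9  -4.9  -2.9] Fn 25.9 Fx 1.8 Fy 8.5
```

>>> {"method": "arm_command", "body": {"increments": [[[-0.0058,0,-0.0083,0],[0.0107,0,-0.0075,0],[0.0107,0,-0.0075,0],[0.0107,0,-0.0075,0],[0.0098,0,-0.0068,0],[0,0,0,0],[0.0017,0,0.0025,0],[0.0012,0,0.0016,0],[0.0006,0,0.0008,0],[0,0,0,0]]]}}

```text
time_s: 23.17
eef_pos: [0.5622, -0.097, 0.1931]
ee_rot: [-2.573, -1.802, 0.001]
force: [-0.7, -0.1, 2.0]
opening: 0.292
```

```bash
python3 - <<'E'
from hf import *
hf(); cuplean()
E
```

```text
t 23.17 u,v,under mm [26.3 -4.1 -1.7] Fn 1.9 Fx 0.9 Fy 0.6
cup px 282 215 lean x,y deg [-0.26 -0.04] rim centre under mm -0.5 c -6.0 -7.5
face 425 lean [ 0.07 -0.51] h -0.0
```

>>> {"method": "arm_command", "body": {"increments": [[[0.0003,0,0.0004,0],[0.0003,0,0.0004,0],[0.0003,0,0.0004,0],[0,0,0,0]]]}}

```text
time_s: 23.55
eef_pos: [0.5626, -0.0968, 0.1928]
ee_rot: [2.573, 1.802, -0.001]
force: [-5.1, -5.1, 8.0]
opening: 0.291
```

>>> {"method": "arm_command", "body": {"increments": [[[0.0003,0,0.0004,0],[0.0003,0,0.0004,0],[0.0003,0,0.0004,0],[0,0,0,0],[0,0,0,0]]]}}

```text
time_s: 23.97
eef_pos: [0.5628, -0.0965, 0.1925]
ee_rot: [2.572, 1.801, -0.002]
force: [-9.5, -7.5, 16.4]
opening: 0.297
```

>>> {"method": "arm_command", "body": {"increments": [[[0.0003,0,0.0004,0],[0,0,0,0],[0,0,0,0]]]}}

```text
time_s: 24.22
eef_pos: [0.5629, -0.0965, 0.1924]
ee_rot: [2.571, 1.801, -0.002]
force: [-9.0, -8.8, 19.2]
opening: 0.293
```

```bash
python3 - <<'E'
from hf import *
hf(); cuplean();cuplean()
E
```

```text
t 24.22 u,v,under mm [26.3 -4.6 -2.7] Fn 22.3 Fx 1.7 Fy 5.5
cup px 285 217 lean x,y deg [ 1.7  -0.54] rim centre under mm -0.6 c -6.2 -8.4
face 415 lean [-0.12 -0.2 ] h -0.0
cup px 282 208 lean x,y deg [ 1.51 -0.06] rim centre under mm -0.6 c -6.6 -7.6
face 409 lean [-0.05 -0.5 ] h 0.1
```

>>> {"method": "arm_command", "body": {"increments": [[[-0.0058,0,-0.0082,0],[-0.0046,0,-0.0066,0],[-0.0102,0,0.0077,0],[-0.0102,0,0.0077,0],[-0.0102,0,0.0077,0],[-0.0102,0,0.0077,0],[0,0,0,0]]]}}

```text
time_s: 24.9
eef_pos: [0.544, -0.1445, 0.1721]
ee_rot: [-2.573, -1.798, 0.004]
force: [-1.1, -0.4, -1.4]
opening: 0.295
```

```bash
python3 - <<'E'
from hf import *
hf(); cuplean();cuplean();goto(-26,-4,0)
E
```

```text
t 24.9 u,v,under mm [-27.5  -3.1  10.2] Fn -0.7 Fx -1.4 Fy 0.9
cup px 315 283 lean x,y deg [ 0.12 -0.51] rim centre under mm -0.2 c -0.7 -3.4
face 413 lean [ 0.   -0.02] h 0.1
cup px 318 282 lean x,y deg [0.92 0.05] rim centre under mm -0.3 c -0.1 -3.2
face 414 lean [ 0.04 -0.27] h -0.0
delta [0.0055 0.     0.0094]
```

>>> {"method": "arm_command", "body": {"increments": [[[0.0023,0,0.0035,0],[0.0023,0,0.0035,0],[0.0012,0,0.0018,0],[0.0006,0,0.0008,0],[0.0003,0,0.0004,0],[0.0003,0,0.0004,0],[0.0003,0,0.0004,0],[0.0003,0,0.0004,0],[0,0,0,0]]]}}

```text
time_s: 25.75
eef_pos: [0.5483, -0.1361, 0.1638]
ee_rot: [2.573, 1.802, -0.0]
force: [-1.4, -1.4, 4.5]
opening: 0.294
```

>>> {"method": "arm_command", "body": {"increments": [[[0.0003,0,0.0004,0],[0.0003,0,0.0004,0],[0.0003,0,0.0004,0],[0.0003,0,0.0004,0],[0,0,0,0]]]}}

```text
time_s: 26.17
eef_pos: [0.5487, -0.1359, 0.1633]
ee_rot: [2.571, 1.801, -0.001]
force: [-7.9, -6.6, 14.8]
opening: 0.3
```

```bash
python3 - <<'E'
from hf import *
hf(); cuplean()
E
```

```text
t 26.17 u,v,under mm [-24.7  -4.7  -2.6] Fn 17.3 Fx 1.2 Fy 5.1
cup px 288 254 lean x,y deg [ 0.07 -0.36] rim centre under mm -0.4 c 3.1 -4.1
face 407 lean [-0.14 -0.22] h -0.1
```

>>> {"method": "arm_command", "body": {"increments": [[[0.0003,0,0.0004,0],[0.0003,0,0.0004,0],[0,0,0,0],[0,0,0,0]]]}}

```text
time_s: 26.55
eef_pos: [0.5488, -0.1357, 0.163]
ee_rot: [2.571, 1.801, -0.002]
force: [-9.5, -9.9, 20.3]
opening: 0.298
```

>>> {"method": "arm_command", "body": {"increments": [[[-0.0023,0,-0.0033,0],[-0.0046,0,-0.0066,0],[-0.0115,0,-0.0164,0],[-0.0115,0,-0.02,0],[-0.01,0,-0.02,0],[0,0,0,0],[0,0,0,0]]]}}

```text
time_s: 27.13
eef_pos: [0.5355, -0.172, 0.2279]
ee_rot: [2.573, 1.8, 0.002]
force: [-0.2, 0.4, -1.6]
opening: 0.293
```

```bash
python3 - <<'E'
from hf import *
show()
p,d=vision.read_camera('scene');cv2.imwrite('pics/scene6.png',p)
cuplean(save='pics/k6.png');cuplean();cuplean()
E
```

```text
t 27.13 pos [ 0.5355 -0.172   0.2279] F [-0.2  0.4 -1.6] open 0.293 jaw az -20.05 z [ 0.002 -0.    -1.   ] q [-0.39  0.38  1.62  0.    1.14 -0.04]
cup px 315 284 lean x,y deg [-0.36 -0.79] rim centre under mm -0.3 c -0.9 -3.6
face 421 lean [ 0.68 -0.54] h 0.0
cup px 311 279 lean x,y deg [-0.03 -1.08] rim centre under mm -0.4 c -0.5 -3.5
face 437 lean [ 0.07 -0.02] h 0.1
cup px 312 276 lean x,y deg [-0.34 -0.01] rim centre under mm -0.4 c -1.4 -2.0
face 439 lean [-0.15 -0.31] h 0.0
```

View pics/k6.png

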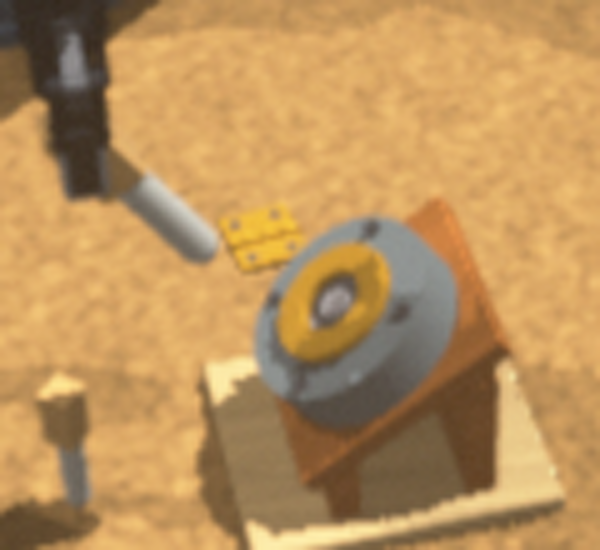

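The cup is seated: its flange (crop 333,302) lies flush on the housing with the spindle showing through the middle. Before reinserting, I'll check how the drift sits in the jaws.

```bash
python3 - <<'E'
from tilt import *
mu,d,t=shank(6,(182,206,262,286))
s,M=st();bc=s["eef_pos"]+M@np.array([.054,0,.0555])
print("ball px",proj("scene",bc))
for th in(31,33,35,37,39):
    a=M@np.array([-np.sin(np.radians(th)),0,-np.cos(np.radians(th))])
    q=proj("scene",np.array([bc+a*.06,bc]));e=q[1]-q[0];print(th,np.degrees(np.arctan2(e[1],e[0])).round(2),q.round(1).tolist())
# poses: above block, at standoff with jaw az -63.6
print("press pose at hole: TCP .442,-.3202,.135")
to([.4156,-.3326,.2279])
E
```

```text
n 139 mu [274.09 193.01] ang 41.19 ends [266.5 186.3] [282. 200.] ((274.2500305175781, 193.25), (20.50609588623047, 7.0710673332214355), 45.0)
ball px [[280.7435165  198.03786545]]
31 44.31 [[266.2, 183.9], [280.7, 198.0]]
33 41.96 [[265.5, 184.4], [280.7, 198.0]]
35 39.65 [[264.9, 184.9], [280.7, 198.0]]
37 37.39 [[264.2, 185.4], [280.7, 198.0]]
39 35.17 [[263.6, 185.9], [280.7, 198.0]]
press pose at hole: TCP .442,-.3202,.135
tool delta to [0.4156, -0.3326, 0.2279] [-0.1926 -0.0569 -0.0018]
```

>>> {"method": "arm_command", "body": {"increments": [[[-0.0138,-0.0041,0,0.05],[-0.0138,-0.0041,0,0],[-0.0138,-0.0041,0,0],[-0.0138,-0.0041,0,0],[-0.0138,-0.0041,0,0],[-0.0138,-0.0041,0,0],[-0.0138,-0.0041,0,0],[-0.0138,-0.0041,0,0],[-0.0138,-0.0041,0,0],[-0.0138,-0.0041,0,0],[-0.0138,-0.0041,0,0],[-0.0138,-0.0041,0,0],[-0.0138,-0.0041,0,0],[-0.0138,-0.0041,0,0],[0,0,0,0.11],[0,0,0,0.12],[0,0,0,0.12],[0,0,0,0.12],[0,0,0,0.12],[0,0,0,0.12]]]}}

```text
time_s: 29.0
eef_pos: [0.4079, -0.3273, 0.2264]
ee_rot: [-3.059, -0.71, 0.001]
force: [-0.4, 1.1, 0.1]
opening: 0.295
```

```bash
python3 - <<'E'
from go import *
show();to([.442,-.3202,.155])
E
```

```text
t 29.0 pos [ 0.4079 -0.3273  0.2264] F [-0.4  1.1  0.1] open 0.295 jaw az -63.86 z [-0.001  0.001 -1.   ] q [-0.77  0.31  1.73  0.    1.11  0.35]
tool delta to [0.442, -0.3202, 0.155] [0.0338 0.0088 0.0714]
```

>>> {"method": "arm_command", "body": {"increments": [[[0.0113,0.0029,0,0],[0.0113,0.0029,0,0],[0.0112,0.003,0,0],[0,0,0.02,0],[0,0,0.02,0],[0,0,0.02,0],[0,0,0.0114,0],[0,0,0,0],[0,0,0,0]]]}}

```text
time_s: 29.75
eef_pos: [0.4426, -0.3205, 0.1559]
ee_rot: [-3.057, -0.721, 0.001]
force: [0.4, -0.0, -0.3]
opening: 0.297
```

```bash
python3 - <<'E'
from go import *
show();to([.442,-.3202,.155])
p,d=vision.read_camera('scene'); cv2.imwrite('pics/scene7.png',p);cv2.imwrite('pics/s7.png',cv2.resize(p[160:280,150:290],(700,600),interpolation=2))
E
```

```text
t 29.75 pos [ 0.4426 -0.3205  0.1559] F [ 0.4 -0.  -0.3] open 0.297 jaw az -63.45 z [-0.  0. -1.] q [-0.71  0.44  1.73  0.    0.97  0.4 ]
tool delta to [0.442, -0.3202, 0.155] [-0.0004 -0.0005  0.0009]
```

View pics/s7.png

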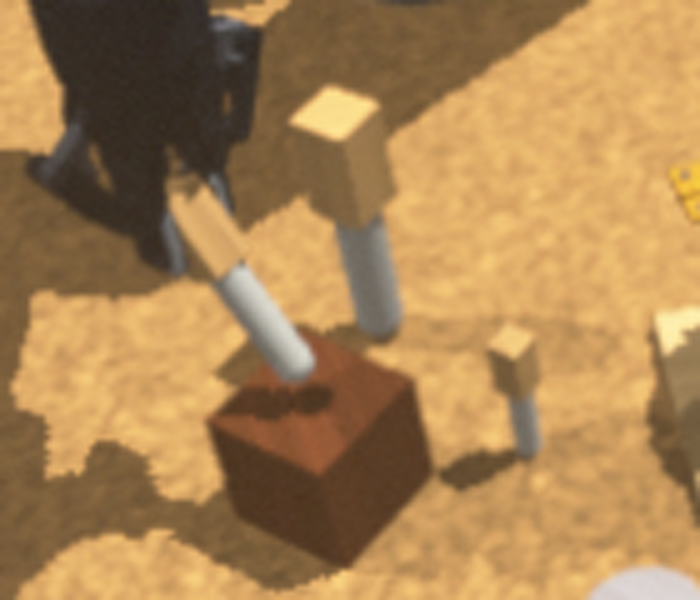

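```bash
python3 - <<'E'
from tilt import *
mu,d,t=shank(7,(210,240,190,215))
s,M=st();bc=s["eef_pos"]+M@np.array([.054,0,.0555])
print("ball px",proj("scene",bc), "hole px", proj("scene",[[.4915,-.2947,.075],[.4915,-.2947,.079]]))
for th in(31,33,35,37):
    a=M@np.array([-np.sin(np.radians(th)),0,-np.cos(np.radians(th))])
    q=proj("scene",np.array([bc+a*.06,bc]));e=q[1]-q[0];print(th,np.degrees(np.arctan2(e[1],e[0])).round(2),q.round(1).tolist())
E
```

```text
n 190 mu [202.93 224.37] ang 53.66 ends [195.4 214.2] [210.5 234.6] ((202.86000061035156, 224.48001098632812), (25.400001525878906, 7.600000381469727), 53.13010025024414)
ball px [[209.06391358 232.22491274]] hole px [[211.82555159 239.18197563]
 [211.53225042 238.09652157]]
31 54.5 [[195.4, 213.1], [209.1, 232.2]]
33 53.49 [[195.0, 213.2], [209.1, 232.2]]
35 52.49 [[194.5, 213.3], [209.1, 232.2]]
37 51.51 [[194.1, 213.4], [209.1, 232.2]]
```

>>> {"method": "arm_command", "body": {"increments": [[[0.001,0,0.004,0],[0,0,0.004,0],[0,0,0.004,0],[0,0,0.003,0],[0,0,0.002,0],[0,0,0.002,0],[0,0,0,0]]]}}

```text
time_s: 30.38
eef_pos: [0.4428, -0.3201, 0.1365]
ee_rot: [-3.058, -0.719, 0.0]
force: [-0.4, 0.3, -0.8]
opening: 0.297
```

```bash
python3 - <<'E'
from go import *
show()
p,d=vision.read_camera('scene'); cv2.imwrite('pics/s8.png',cv2.resize(p[190:270,170:260],(675,600),interpolation=2))
E
```

```text
t 30.38 pos [ 0.4428 -0.3201  0.1365] F [-0.4  0.3 -0.8] open 0.297 jaw az -63.54 z [-0.  0. -1.] q [-0.71  0.46  1.75  0.    0.93  0.4 ]
```

View pics/s8.png

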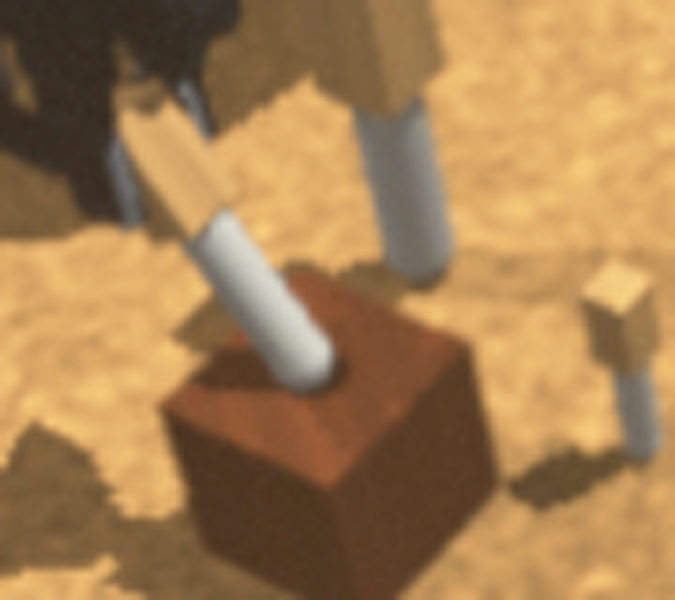

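>>> {"method": "arm_command", "body": {"increments": [[[0,0,0.0015,0],[0,0,0.0015,0],[0,0,0,0]]]}}

```text
time_s: 30.68
eef_pos: [0.4434, -0.32, 0.134]
ee_rot: [3.058, 0.719, 0.002]
force: [2.5, 2.7, -0.5]
opening: 0.299
```

>>> {"method": "arm_command", "body": {"increments": [[[0.0034,0,-0.0018,0],[0.0035,0,-0.0018,0],[0.0035,0,-0.0018,0],[0.0036,0,-0.0016,0],[0.0036,0,-0.0015,0],[0.0037,0,-0.0013,0],[0.0037,0,-0.0011,0],[0,0,0,0]]]}}

```text
time_s: 31.35
eef_pos: [0.466, -0.3088, 0.145]
ee_rot: [3.058, 0.72, 0.001]
force: [0.4, -0.2, -1.2]
opening: 0.295
```

```bash
python3 - <<'E'
from go import *
show()
p,d=vision.read_camera('scene'); cv2.imwrite('pics/s9.png',cv2.resize(p[190:270,170:260],(675,600),interpolation=2))
E
```

```text
t 31.35 pos [ 0.466  -0.3088  0.145 ] F [ 0.4 -0.2 -1.2] open 0.295 jaw az -63.51 z [ 0. -0. -1.] q [-0.67  0.47  1.71  0.    0.96  0.44]
```

View pics/s9.png

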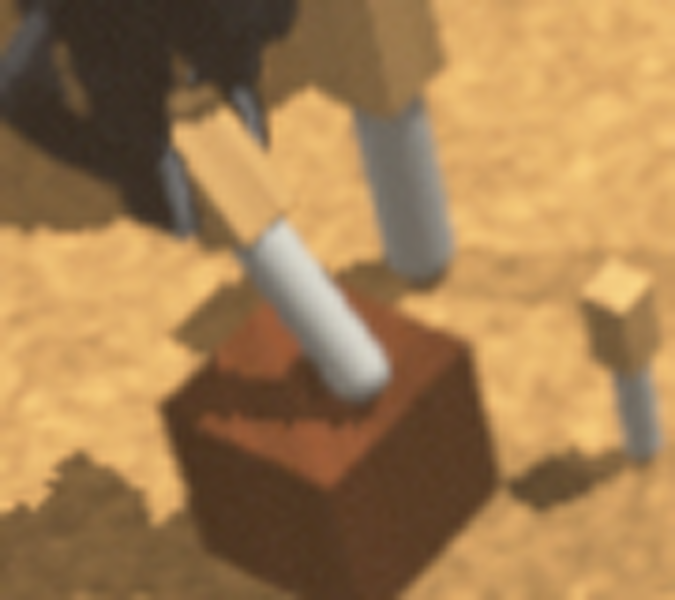

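The swing let the nose climb out of the hole: it's now at crop (355,385), on the block's top beyond the hole. I'll lift, go back and seat it deeper before swinging.

>>> {"method": "arm_command", "body": {"increments": [[[0,0,-0.008,0],[-0.012,0,0,0],[-0.0117,0,0,0],[0,0,0.004,0],[0,0,0,0]]]}}

```text
time_s: 31.82
eef_pos: [0.4429, -0.32, 0.1482]
ee_rot: [-3.058, -0.716, 0.001]
force: [-0.4, -0.3, -1.0]
opening: 0.298
```

```bash
python3 - <<'E'
from go import *
show();to([.4447,-.3193,.1315])
E
```

```text
t 31.82 pos [ 0.4429 -0.32    0.1482] F [-0.4 -0.3 -1. ] open 0.298 jaw az -63.63 z [-0.001  0.001 -1.   ] q [-0.71  0.45  1.74 -0.    0.96  0.4 ]
tool delta to [0.4447, -0.3193, 0.1315] [0.002  0.0002 0.0167]
```

>>> {"method": "arm_command", "body": {"increments": [[[0.0015,0,0.004,0],[0,0,0.004,0],[0,0,0.004,0],[0,0,0.0025,0],[0,0,0.002,0],[0,0,0,0]]]}}

```text
time_s: 32.32
eef_pos: [0.4454, -0.3187, 0.1317]
ee_rot: [-3.057, -0.719, 0.001]
force: [-0.5, 0.4, -0.6]
opening: 0.295
```

```bash
python3 - <<'E'
from go import *
show()
p,d=vision.read_camera('scene'); cv2.imwrite('pics/s10.png',cv2.resize(p[190:270,170:260],(675,600),interpolation=2))
E
```

```text
t 32.32 pos [ 0.4454 -0.3187  0.1317] F [-0.5  0.4 -0.6] open 0.295 jaw az -63.53 z [-0.001  0.001 -1.   ] q [-0.71  0.47  1.75  0.    0.92  0.4 ]
```

View pics/s10.png

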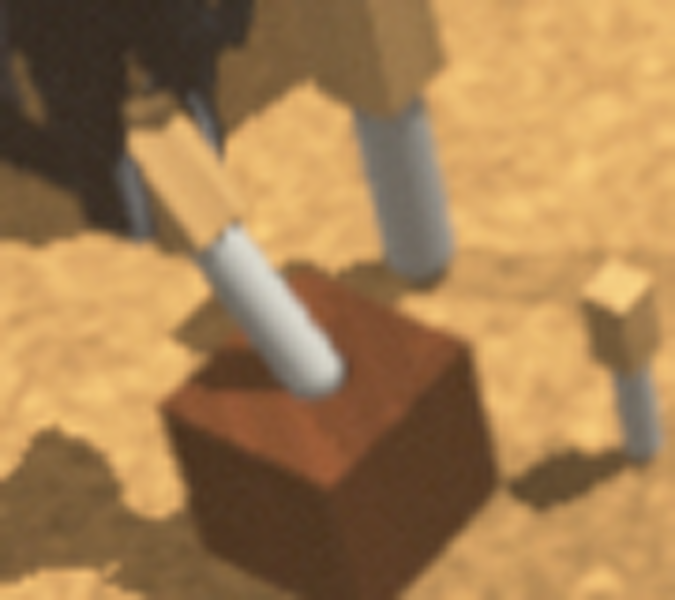

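>>> {"method": "arm_command", "body": {"increments": [[[0,0,0.001,0],[0,0,0.001,0],[0,0,0,0]]]}}

```text
time_s: 32.62
eef_pos: [0.4456, -0.3187, 0.1303]
ee_rot: [-3.058, -0.719, -0.001]
force: [2.4, 1.9, 0.8]
opening: 0.301
```

>>> {"method": "arm_command", "body": {"increments": [[[0,0,0.001,0],[0,0,0.001,0],[0,0,0,0]]]}}

```text
time_s: 32.87
eef_pos: [0.4457, -0.3187, 0.1287]
ee_rot: [-3.058, -0.719, -0.001]
force: [-0.0, 5.2, 5.0]
opening: 0.296
```

>>> {"method": "arm_command", "body": {"increments": [[[0.0034,0,-0.0008,0],[0.0034,0,-0.0012,0],[0.0035,0,-0.0014,0],[0.0035,0,-0.0014,0],[0,0,0,0]]]}}

```text
time_s: 33.28
eef_pos: [0.4566, -0.3128, 0.133]
ee_rot: [-3.057, -0.72, 0.005]
force: [-8.5, -1.3, 2.3]
opening: 0.293
```

```bash
python3 - <<'E'
from go import *
show()
p,d=vision.read_camera('scene'); cv2.imwrite('pics/s11.png',cv2.resize(p[190:270,170:260],(675,600),interpolation=2))
E
```

```text
t 33.28 pos [ 0.4566 -0.3128  0.133 ] F [-8.5 -1.3  2.3] open 0.293 jaw az -63.49 z [-0.003  0.    -1.   ] q [-0.68  0.48  1.73 -0.    0.94  0.43]
```

View pics/s11.png

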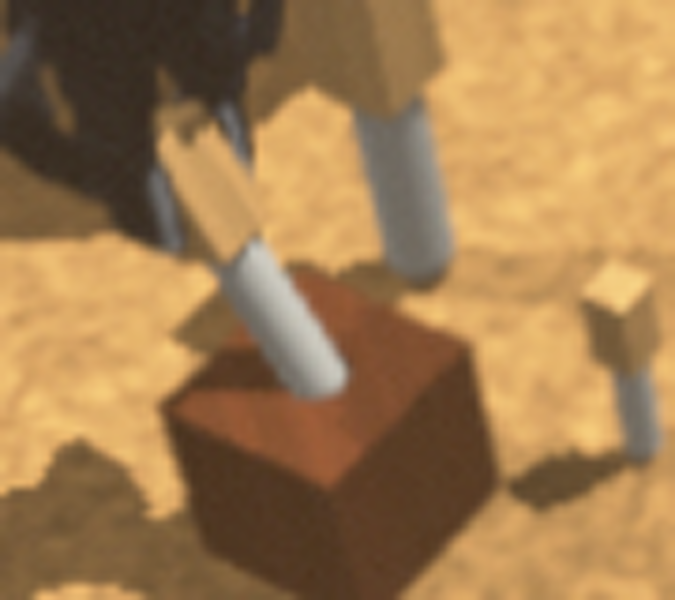

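>>> {"method": "arm_command", "body": {"increments": [[[0.0035,0,-0.001,0],[0.0035,0,-0.001,0],[0.0036,0,-0.001,0],[0.0036,0,-0.0009,0],[0.0036,0,-0.0008,0],[0.0036,0,-0.0006,0],[0,0,0,0]]]}}

```text
time_s: 33.92
eef_pos: [0.4759, -0.3032, 0.1381]
ee_rot: [-3.057, -0.72, 0.005]
force: [-5.7, -1.0, 1.7]
opening: 0.294
```

```bash
python3 - <<'E'
from go import *
show();to([.4915,-.2947,.138])
p,d=vision.read_camera('scene'); cv2.imwrite('pics/s12.png',cv2.resize(p[190:270,170:260],(675,600),interpolation=2))
E
```

```text
t 33.92 pos [ 0.4759 -0.3032  0.1381] F [-5.7 -1.   1.7] open 0.294 jaw az -63.5 z [-0.003  0.    -1.   ] q [-0.65  0.49  1.7  -0.    0.96  0.46]
tool delta to [0.4915, -0.2947, 0.138] [ 0.0177 -0.0007  0.    ]
```

View pics/s12.png

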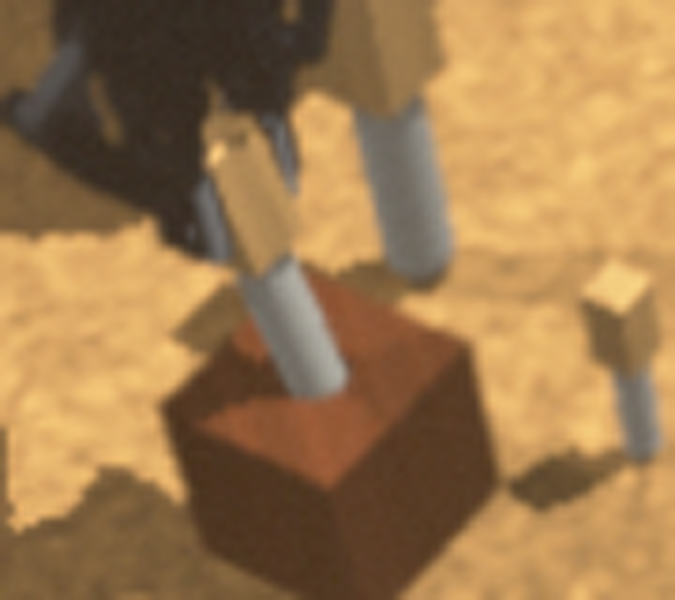

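>>> {"method": "arm_command", "body": {"increments": [[[0.0036,0,-0.0002,0],[0.0036,-0.0003,0,0],[0.0036,-0.0003,0,0],[0.0036,0,0,0],[0.0036,0,0,0],[0,0,0,0]]]}}

```text
time_s: 34.47
eef_pos: [0.4919, -0.2948, 0.1383]
ee_rot: [-3.058, -0.72, 0.004]
force: [-6.0, -1.1, 1.5]
opening: 0.297
```

```bash
python3 - <<'E'
from go import *
show();to([.4915,-.2947,.138])
p,d=vision.read_camera('scene'); cv2.imwrite('pics/s13.png',cv2.resize(p[190:270,170:260],(675,600),interpolation=2))
E
```

```text
t 34.47 pos [ 0.4919 -0.2948  0.1383] F [-6.  -1.1  1.5] open 0.297 jaw az -63.51 z [-0.003 -0.    -1.   ] q [-0.62  0.5   1.67 -0.    0.97  0.49]
tool delta to [0.4915, -0.2947, 0.138] [-0.0003 -0.0003  0.0003]
```

View pics/s13.png

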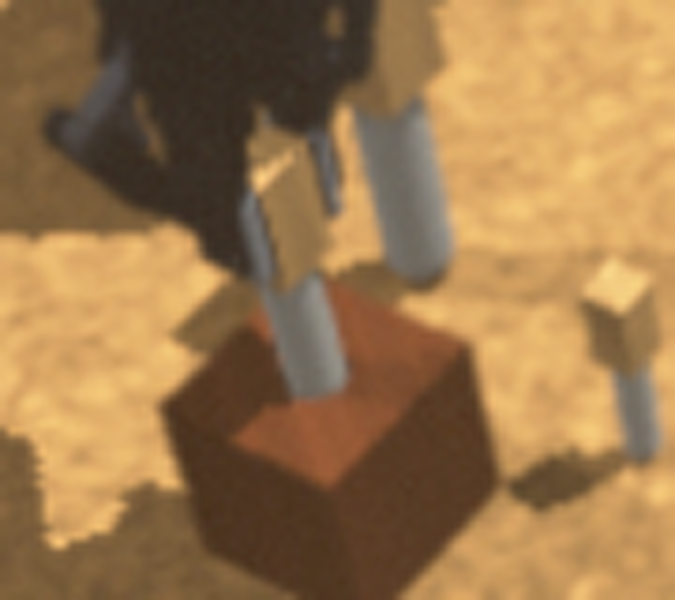

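>>> {"method": "arm_command", "body": {"increments": [[[0.002,0,0,0],[0.001,0,0.001,0],[-0.001,0,0.003,0],[-0.001,0,0.004,0],[0,0,0.004,0],[0,0,0,0]]]}}

```text
time_s: 35.02
eef_pos: [0.4934, -0.2941, 0.1256]
ee_rot: [-3.058, -0.719, 0.001]
force: [0.3, -0.2, -1.1]
opening: 0.297
```

```bash
python3 - <<'E'
from go import *
show();to([.4915,-.2947,.138]);print(env.read_state()['ft_torque'].round(2))
E
```

```text
t 35.02 pos [ 0.4934 -0.2941  0.1256] F [ 0.3 -0.2 -1.1] open 0.297 jaw az -63.55 z [-0.001  0.001 -1.   ] q [-0.62  0.52  1.68  0.    0.94  0.49]
tool delta to [0.4915, -0.2947, 0.138] [-0.002  -0.0004 -0.0124]
[ 0.01 -0.    0.03]
```

>>> {"method": "arm_command", "body": {"increments": [[[-0.0005,0,0.004,0],[-0.0005,0,0.004,0],[-0.0005,0,0.005,0],[0,0,0.005,0],[0,0,0.005,0],[0,0,0.005,0],[0,0,0,0]]]}}

```text
time_s: 35.6
eef_pos: [0.4919, -0.2946, 0.0974]
ee_rot: [-3.057, -0.719, 0.002]
force: [-0.3, 0.0, -1.2]
opening: 0.299
```

>>> {"method": "arm_command", "body": {"increments": [[[0,0,0.003,0],[0,0,0.003,0],[0,0,0,0]]]}}

```text
time_s: 35.85
eef_pos: [0.4922, -0.2948, 0.0921]
ee_rot: [-3.058, -0.719, 0.0]
force: [0.0, -0.3, -2.1]
opening: 0.295
```

```bash
python3 - <<'E'
from go import *
show()
p,d=vision.read_camera('scene'); cv2.imwrite('pics/s14.png',cv2.resize(p[190:270,170:260],(675,600),interpolation=2))
E
```

```text
t 35.85 pos [ 0.4922 -0.2948  0.0921] F [ 0.  -0.3 -2.1] open 0.295 jaw az -63.54 z [-0.  0. -1.] q [-0.62  0.57  1.7  -0.    0.87  0.49]
```

View pics/s14.png

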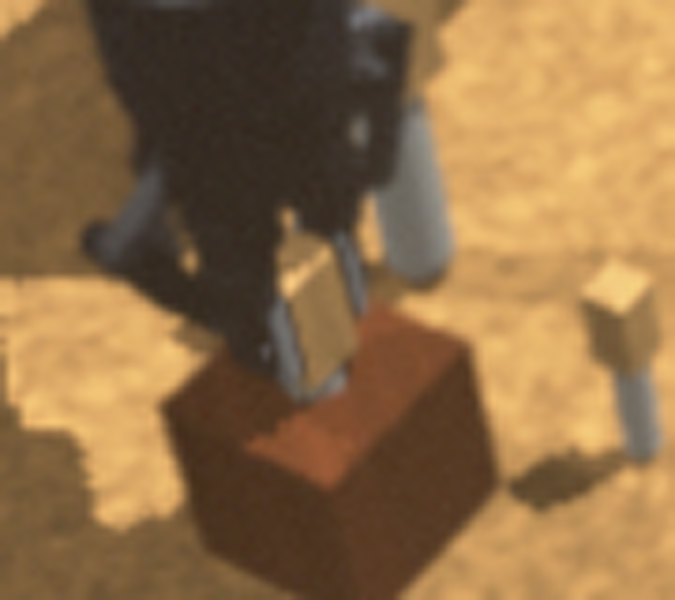

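>>> {"method": "arm_command", "body": {"increments": [[[0,0,0.002,0],[0,0,0.002,0],[0,0,0.001,0],[0,0,0,0]]]}}

```text
time_s: 36.23
eef_pos: [0.4923, -0.2949, 0.0873]
ee_rot: [-3.058, -0.719, 0.0]
force: [0.3, -0.5, -1.2]
opening: 0.296
```

>>> {"method": "arm_command", "body": {"increments": [[[0,0,0.001,0],[0,0,0.001,0],[0,0,0,0]]]}}

```text
time_s: 36.48
eef_pos: [0.4923, -0.2949, 0.0854]
ee_rot: [-3.058, -0.719, 0.0]
force: [0.3, 0.9, -1.6]
opening: 0.296
```

>>> {"method": "arm_command", "body": {"increments": [[[0,0,0.001,0],[0,0,0.001,0],[0,0,0,0]]]}}

```text
time_s: 36.73
eef_pos: [0.4924, -0.295, 0.0838]
ee_rot: [3.058, 0.719, 0.0]
force: [-1.9, 1.0, 2.3]
opening: 0.296
```

>>> {"method": "arm_command", "body": {"increments": [[[0,0,0,0],[0,0,0,0],[0,0,0,0],[0,0,0,0],[0,0,0,0],[0,0,0,0],[0,0,0,0]]], "grip": 0}}

```text
time_s: 37.32
eef_pos: [0.4924, -0.2949, 0.0836]
ee_rot: [3.058, 0.719, 0.0]
force: [1.2, -0.0, 0.2]
opening: 0.504
```

```bash
python3 - <<'E'
from go import *
show()
p,d=vision.read_camera('scene'); cv2.imwrite('pics/s15.png',cv2.resize(p[190:270,170:260],(675,600),interpolation=2))
E
```

```text
t 37.32 pos [ 0.4924 -0.2949  0.0836] F [ 1.2 -0.   0.2] open 0.504 jaw az -63.54 z [ 0. -0. -1.] q [-0.62  0.58  1.7  -0.    0.86  0.49]
```

View pics/s15.png

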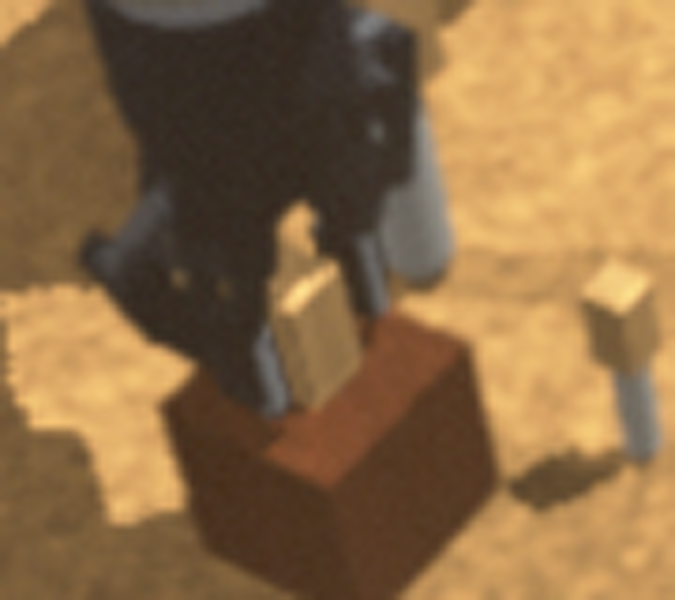

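The head (crop 318,340) rests on the block and the fingers are clear of it. I'll open fully, retract straight up and move off for the last check.

>>> {"method": "arm_command", "body": {"increments": [[[0,0,0,0],[0,0,0,0],[0,0,0,0],[0,0,-0.01,0],[0,0,-0.02,0],[0,0,-0.03,0],[0,0,-0.03,0],[0,0,-0.03,0],[0,0,-0.03,0],[-0.03,0.02,0,0],[-0.03,0.02,0,0],[-0.03,0.02,0,0],[-0.03,0.02,0,0],[-0.03,0.02,0,0],[0,0,0,0],[0,0,0,0]]], "grip": 1}}

```text
time_s: 38.7
eef_pos: [0.4016, -0.4524, 0.2341]
ee_rot: [3.059, 0.715, 0.0]
force: [0.1, -0.2, -0.7]
opening: 1.002
```

```bash
python3 - <<'E'
from hf import *
show();cuplean();cuplean()
for n in('scene','top'):
    p,d=vision.read_camera(n);cv2.imwrite(f'pics/{n}9.png',p)
    if n=='top':
        z=cloud(n,d)[...,2];r=np.zeros(z.shape,bool);r[195:245,405:460]=1
        m=(r&(z>.112)&(z<.14)).astype(np.uint8);print("head top",m.sum(),np.median(z[m>0]) if m.any() else None)
        if m.any():
            rc=cv2.minAreaRect(max(cv2.findContours(m,0,2)[0],key=cv2.contourArea));print(rc,onz("top",[rc[0]],.123))
s=cv2.imread('pics/scene9.png')[150:290,150:370];t=cv2.imread('pics/top9.png')
cv2.imwrite('pics/f.png',cv2.resize(s,None,fx=3.6,fy=3.6,interpolation=2));cv2.imwrite('pics/ft.png',t)
E
```

```text
t 38.7 pos [ 0.4016 -0.4524  0.2341] F [ 0.1 -0.2 -0.7] open 1.002 jaw az -63.69 z [ 0. -0. -1.] q [-0.92  0.45  1.5   0.    1.19  0.19]
cup px 314 284 lean x,y deg [-0.17 -0.27] rim centre under mm -0.4 c -1.2 -2.8
face 431 lean [ 0.01 -0.02] h 0.0
cup px 316 284 lean x,y deg [-0.38 -0.52] rim centre under mm -0.6 c -1.1 -3.1
face 435 lean [-0.01 -0.5 ] h 0.1
head top 107 0.12224578493924754
((435.800048828125, 213.6000213623047), (9.838698387145996, 10.733125686645508), 63.43495178222656) [[ 0.4887523  -0.29378961  0.123     ]]
```

View pics/f.png

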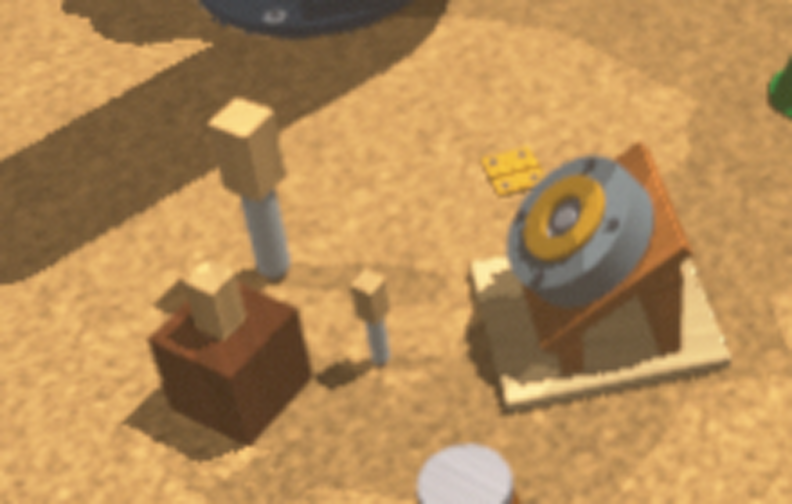

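View pics/ft.png

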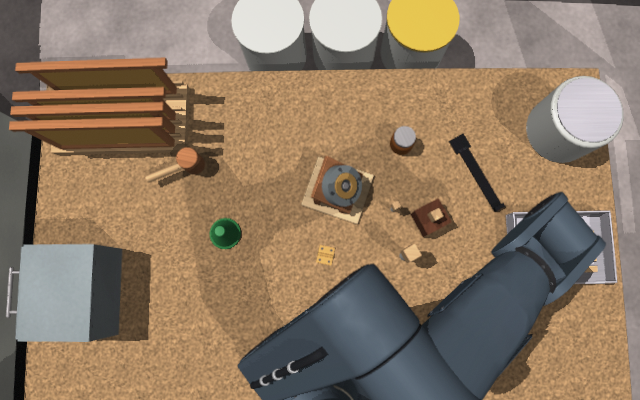

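The drift is back in its block: its head (crop 215,300) sits within 1 mm of where it started, at the same height. The cup (crop 565,217) is flat, and the bystanders are where they were. I'm handing in.

```bash
python3 -c "
from cell import close_job
print(close_job())"
```

```text
the job is handed in; nothing more can be done
None
```

The cup is seated on the housing, the drift is back in its block, and the job is handed in at about 39 s of the 72 s; no verdict was reported.

**What I did**
- I lifted the drift straight out. The tool cannot tilt, so I leaned the drift about 33–35° in the jaws, using the hole mouth to hold its nose.
- I tapped the cup down alternately on the uphill and downhill sides of the rim. The largest lean I measured was about 3.6°.
- I pressed the uphill side with about 24 N, then the downhill side with about 26 N. I then repeated both with about 22 N and an estimated 23 N. The highest force I read on the cup was about 26 N.
- I stood the drift up again in the hole and released it.

**Last checks**
- **Cup:** it leans less than 0.6° and its height is within about 0.6 mm of home.
- **Drift:** its head is within 1 mm of its starting position in the top view, and at the same height.
- **Bystanders:** none had moved in the pictures.

**What disagreed or went wrong**
- The two cameras differed by about 5 mm in x.
- While I pressed the uphill side, the lean read up to 1.7° with the drift partly hiding the cup. With a clear view right after each uphill press it read 0.0–0.9°, so I took the higher value as an effect of the blocked view.
- My first try at standing the drift up let the nose climb out of the hole. I put it back deeper, and the second try worked.

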